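Nest the tapered cups, set the odd dish aside

TASK

Someone has capped the standing tapered cup with a shallow dish that does not belong on it: lay that dish flat in the pale wooden tray. Then gently nest the other two tapered cups, the one lying on its side included, mouth down and fully home over the standing one, so that all three make one straight stack where it stands. Leave the straight-sided cup, the square cup and everything else alone.

Things in the scene. Friction and masses are not known exactly. Their poses are not given: they have to be found in the camera images.
- cup_base_center (a point): white ceramic cup, round, tapered: 48 mm high, outer diameter 66 mm at rim, 42 mm at foot, wall 2.5 mm, bottom 18 mm thick, 130 g. Point: on the axis half-way up; z runs from rim to foot (up when mouth down). This one stands mouth down and stays: the stack is built on it. The dish caps its foot at first. Nested cups sit 18 mm apart along the axis (bottom on foot), about 2 mm sideways play.
- cup_up_center (a point): white ceramic cup, round, tapered: 48 mm high, outer diameter 66 mm at rim, 42 mm at foot, wall 2.5 mm, bottom 18 mm thick, 130 g. Point: on the axis half-way up; z runs from rim to foot (up when mouth down). This one stands mouth down, among the two odd cups.
- cup_lying_center (a point): white ceramic cup, round, tapered: 48 mm high, outer diameter 66 mm at rim, 42 mm at foot, wall 2.5 mm, bottom 18 mm thick, 130 g. Point: on the axis half-way up; z runs from rim to foot (up when mouth down). This one lies on its side, on its sloping wall: axis 14 degrees off level (foot lower), foot pointing to the robot's right (-y) within 35 degrees.
- dish_center (a point): plain white ceramic shallow dish with nearly straight sides, 24 mm high, outer diameter 60 mm, hollow 12 mm deep. It does not nest: it sits mouth down like a cap on the foot of the standing cup, 36 mm above the board. Point: on its axis, half-way up (12 mm); z is up when it lies mouth down. About 100 g.
- cup_straight_center (a point): odd cup that does not nest: white ceramic, straight-sided, 48 mm high, diameter 58 mm, standing mouth down. Point half-way up on its axis. To be left alone.
- cup_square_center (a point): odd cup that does not nest: white ceramic, square, 54 x 54 x 48 mm high, standing mouth down. Point half-way up on its axis. To be left alone.
- tray: fixed pale wooden tray for odd pieces, open on top: 130 mm along its x, 180 mm along its y, walls 16 mm high and 6 mm thick, floor about 6 mm thick. Origin: centre of its underside, on the board.
- jar_center (a point): closed glass jar, 68 mm in diameter, 100 mm high, point half-way up. To be left alone.
- spoon_rest: white ceramic spoon rest, 100 mm wide, 11 mm high, with a short tail; origin under the centre of its round part. To be left alone.
- caliper: plastic caliper, 190 mm long along its x, lying flat; origin under the middle of its bar. To be left alone.
There are look-alikes about, which are no part of the job. Leave any orange or red look-alike of the part that bears cup_lying_center alone.

How it is judged:
By the outcome, as a careful person would: the job done as asked, in the order asked, and still so for the second after the job is handed in, with the robot touching nothing.
It also fails if it takes over 69 s, if anything falls off the work surface, if the arm or the gripper's body presses on something with over 40 N, if the wrist force passes 120 N, or if a joint passes its speed limit or range.

ROBOT

A 7-joint arm with a two-finger parallel gripper is mounted at the origin on the work surface. World frame = base frame: x ahead of the robot, y to its left, z up, the work surface at z = 0. Lengths are in m, angles in degrees, forces in N, time in s.
With the tool pointing down it reaches from about 0.35 to 0.9 m from the base axis. Payload 7.2 kg.
Tool frame: the origin (TCP) lies at the very end of the fingers, on their centre line; the grasp point (between the pads) lies 19 mm behind it; z points along the fingers, y is the direction in which the jaws open and shut (so a half turn about z gives the same grasp; the last joint's range is limited). The gripper opens to 85 mm and grips with 20 to 120 N. Pads are 22 mm wide; open, the fingers measure 114 mm over their backs; the gripper's body (76 mm by 85 mm) begins 54 mm behind the grasp point. The pads swing forward as they close: fully open they stand 13 mm farther back than shut.
Start: joints at [-79.824, 23.554, -0.728, 91.456, 0.321, 64.991, -4.71], TCP at [0.152, 0.606, 0.231] pointing down, gripper open.
Joint ranges: [-169.25, 169.25], [-16.82, 113.86], [-84.01, 82.57], [7.8, 145.47], [-59.2, 239.2], [7.22, 106.19], [-163.78, 163.78]. Speed limits (degrees/s): [136.94, 136.94, 172.46, 172.46, 180, 180, 180].

INTERFACE

Orientations are given as [roll, pitch, yaw] about the fixed x, y, z axes, in that order (R = Rz(yaw) Ry(pitch) Rx(roll)).
In Python, from bench import readout, snapshot, workorder gives the robot as it stands.
- The arm moves only by the shell command python3 -m crank 'ROWS' [FORCE]. ROWS is JSON, a list of rows, each an object with "turn": the turn, a rotation vector about the tool's x, y, z in rad, a list of three; "translation": the shift along the tool's x, y, z in cm, a list of three; "claw": the finger opening in cm, from 0 to 8.54. In form: [{"turn": [ax, ay, az], "translation": [x, y, z], "claw": claw}, ...]. A call has 1 to 10 rows; each row is the pose to reach, as a shift and turn from the pose commanded when the call began, along the tool's axes at that moment; what a row does not reach only later rows make up. A row lasts 1/10 s, in which the tool goes at most 50 mm and 8.59 degrees, less where a joint would pass 70% of its speed; a pose out of reach is approached as far as the arm can. A call with a gripper value outside its range is refused whole. The fingers move at their own pace and stop on an object; FORCE is the grip in N (left out, the last holds). Time passes only in rows, so rows that repeat a pose let the fingers close. It gives the time, the measured TCP pose, the force and the opening at its end, in the units of the state.
- readout.observe(): the state, without advancing time (a new reading comes with each control period).
- snapshot(name): name is "side" or "top" or "wrist"; returns a dict with "color" (400x640x3 uint8, red, green, blue), "range_z" (400x640 float32, m along the optical axis (not along the pixel's ray), 0 where there is no reading), "camera_matrix" (3x3 intrinsics, pixels), "dist_coeffs" ([k1, k2, p1, p2, k3] as OpenCV has them; the pictures are not rectified), "R" (3x3) and "t" (3): a world point X has camera coordinates R X + t. Camera axes: x right, y down, z forward; pixel columns grow to the right and rows downward; lengths in m; the calibration is good to about 2 mm. A picture is of the moment at which its call begins.
- workorder.job_done(): hands the job in, once; it reports no verdict.
The state is a dict: "t": time; "qpos": joint angles; "qvel": joint speeds; "joint_efforts": joint torques, N m; "ee_pos": TCP position; "ee_rot": TCP orientation; "ft_force": force on the tool from outside, world axes, zero at the start; "wrist_torque": the same for the moment, N m; "opening": finger opening in m.
Only numpy, scipy, OpenCV 4.12 (cv2) and the standard library are available. Lean on these libraries where they do the work, as an engineer would, in place of code of your own. Each camera call takes 0.05 s, during which the arm holds its last target.

## Working session

There is one attempt and no reset: what is moved stays moved. The work goes in short steps, Python scripts to look and compute and a shell command to move; the robot and the scene stay as the last step left them, time stands still between calls to the robot, and variables do not carry over. Pictures are saved under pics/ and viewed, and the job is handed in when it is done.

```bash
ls; mkdir -p pics; cat > h.py <<'E'
import numpy as np, cv2, pickle
from bench import readout, snapshot, workorder
from scipy.spatial.transform import Rotation as Ro
def snap(name,tag):
    s=snapshot(name); cv2.imwrite(f'pics/{tag}.png',s['color'][:,:,::-1]); pickle.dump(s,open(f'pics/{tag}.pkl','wb')); return s
def cloud(s):
    h,w=s['range_z'].shape
    u,v=np.meshgrid(np.arange(w),np.arange(h))
    p=cv2.undistortPoints(np.stack([u,v],-1).reshape(-1,1,2).astype(np.float64),s['camera_matrix'],np.array(s['dist_coeffs'])).reshape(h,w,2)
    z=s['range_z'][...,None]
    c=np.concatenate([p*z,z],-1)
    X=(c-np.array(s['t']))@np.array(s['R'])
    X[s['range_z']<=0]=np.nan
    return X
E
python3 - <<'E'
from h import *
for n in ['side','top','wrist']:
    s=snap(n,n+'0'); print(n,-np.array(s['R']).T@np.array(s['t']))
o=readout.observe(); print(o)
E
```

```text
pics
side [ 0.27055712 -0.72157955  0.84425902]
top [0.43978101 0.03764703 1.49356014]
wrist [0.08307117 0.62370084 0.37389051]
{'t': 0.15, 'qpos': array([-79.8241163 ,  23.58918164,  -0.72923555,  91.49258733,
         0.32198911,  64.99075859,  -4.70817724]), 'qvel': array([ 0.00153479, -0.15843659,  0.03867636, -0.15727349,  0.07828745,
       -0.07474216,  0.00814628]), 'joint_efforts': array([ 1.80208201e-03, -6.01029325e+01,  6.83169533e-01, -2.99648505e+01,
        1.40557348e-02,  7.82581978e-03,  9.80609769e-06]), 'ee_pos': array([0.152021  , 0.60583798, 0.23065272]), 'ee_rot': array([-1.79929745e+02,  5.60089254e-03,  1.65920733e+02]), 'ft_force': array([-0.09011912, -0.21321945, -0.24124186]), 'wrist_torque': array([-0.02233069,  0.02459937, -0.06410559]), 'opening': 0.08515695284167854}
```

View pics/top0.png

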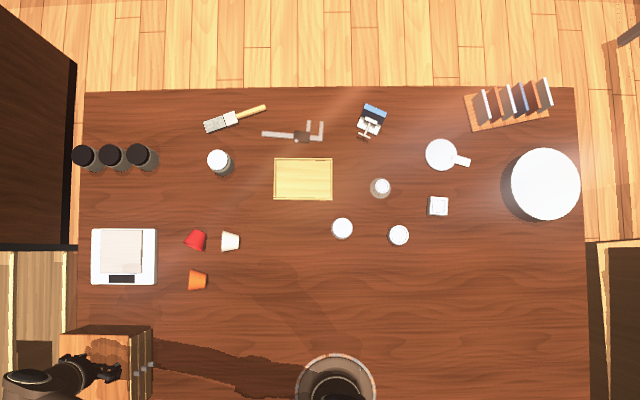

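View pics/side0.png

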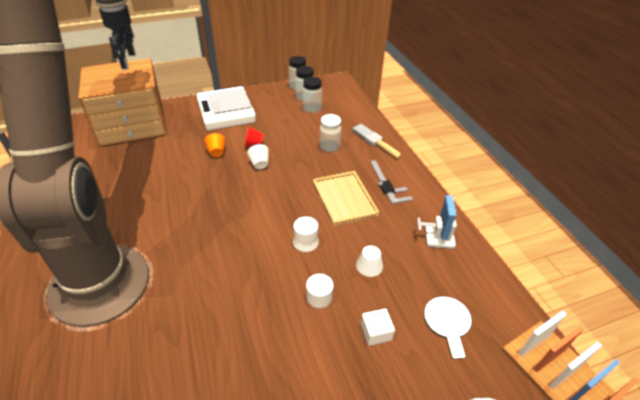

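The top view shows the dish-capped cup at (342,229), the standing tapered cup at (380,188), and the straight one at (399,235). The square one is at (438,206), the tray at (303,179), and the lying white cup at (230,241) next to a red one at (196,240). Next I'll measure these.

```bash
python3 - <<'E'
from h import *
s=pickle.load(open('pics/top0.pkl','rb')); X=cloud(s)
def reg(u,v,r,zmin=0.012):
    P=X[v-r:v+r+1,u-r:u+r+1].reshape(-1,3); P=P[np.isfinite(P[:,0])&(P[:,2]>zmin)]
    return P
for n,u,v in [('base',342,229),('up',380,188),('straight',399,235),('square',438,206),('lying',230,241),('red',196,240),('orange',198,280)]:
    P=reg(u,v,15); zt=np.percentile(P[:,2],98); T=P[P[:,2]>zt-0.006]
    print(n,len(P),'zt',zt.round(4),'top c',T.mean(0).round(4),((T.min(0)+T.max(0))/2).round(4),'ext',np.ptp(T,axis=0).round(3),'all',P.min(0).round(3),P.max(0).round(3))
P=X[150:210,265:340]; 
t=X[165:195,280:326].reshape(-1,3); print('tray floor',t.mean(0),t.min(0),t.max(0))
print('table', X[300,250], X[220,300])
W=reg(303,179,38,0.01); print('tray',W.min(0),W.max(0))
c=s['color'][:,:,::-1]
cv2.imwrite('pics/crop_top.png',np.hstack([cv2.resize(c[215:265,180:250],None,fx=5.5,fy=5.5,interpolation=cv2.INTER_CUBIC),cv2.resize(c[165:215,350:420],None,fx=5.5,fy=5.5,interpolation=cv2.INTER_CUBIC)]))
c=pickle.load(open('pics/side0.pkl','rb'))['color'][:,:,::-1]
cv2.imwrite('pics/crop_side.png',cv2.resize(c[110:330,190:410],None,fx=2.7,fy=2.7,interpolation=cv2.INTER_CUBIC))
E
```

```text
base 323 zt 0.0654 top c [ 0.4984 -0.0269  0.0621] [ 0.4993 -0.0257  0.0634] ext [0.053 0.056 0.008] all [ 0.47  -0.054  0.013] [0.526 0.004 0.067]
up 286 zt 0.0518 top c [ 0.6237 -0.1483  0.0486] [ 0.6219 -0.1481  0.0518] ext [0.04  0.04  0.012] all [ 0.594 -0.179  0.012] [ 0.65  -0.102  0.058]
straight 327 zt 0.052 top c [ 0.4765 -0.1954  0.0485] [ 0.4754 -0.1953  0.0494] ext [0.056 0.057 0.007] all [ 0.447 -0.224  0.012] [ 0.504 -0.167  0.053]
square 352 zt 0.0524 top c [ 0.5594 -0.3201  0.049 ] [ 0.5618 -0.319   0.0508] ext [0.055 0.046 0.009] all [ 0.533 -0.347  0.012] [ 0.59  -0.291  0.055]
lying 292 zt 0.0638 top c [0.4624 0.3182 0.0613] [0.4633 0.3162 0.0624] ext [0.038 0.021 0.009] all [0.432 0.281 0.012] [0.496 0.338 0.067]
red 288 zt 0.0637 top c [0.4594 0.4157 0.0617] [0.4625 0.4181 0.0634] ext [0.024 0.031 0.01 ] all [0.436 0.385 0.012] [0.499 0.45  0.069]
orange 282 zt 0.0641 top c [0.3502 0.4184 0.0616] [0.3484 0.418  0.0623] ext [0.035 0.012 0.008] all [0.317 0.382 0.021] [0.379 0.433 0.066]
tray floor [nan nan nan] [nan nan nan] [nan nan nan]
table [ 0.28297077  0.25278698 -0.00244666] [0.52449691 0.09839268 0.00450968]
tray [ 0.5695134  -0.00102285  0.01000553] [0.76933813 0.20165323 0.02449981]
```

View pics/crop_top.png

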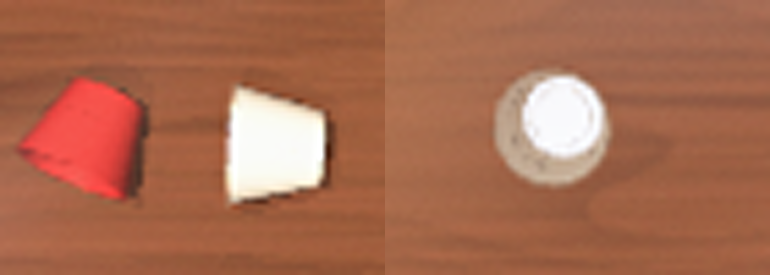

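View pics/crop_side.png

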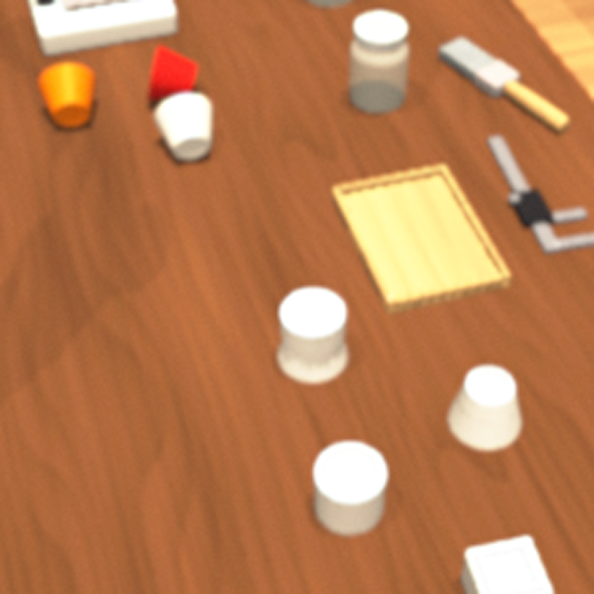

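```bash
cat >> h.py <<'E'
def go(pos,rpy):
    """tool-frame shift (cm) and turn (rotvec) from current measured pose to target"""
    o=readout.observe(); R0=Ro.from_euler('xyz',o['ee_rot'],degrees=True); R1=Ro.from_euler('xyz',rpy,degrees=True)
    d=R0.inv().apply(np.array(pos)-o['ee_pos'])*100; r=(R0.inv()*R1).as_rotvec()
    n=max(np.linalg.norm(d)/5,np.degrees(np.linalg.norm(r))/8.59)
    print('t %.2f'%o['t'],'cm',d.round(2),'turn',r.round(4),'rows>=%.1f'%n)
def st():
    o=readout.observe()
    for k in ['t','qpos','ee_pos','ee_rot','ft_force','wrist_torque','opening']: print(k,np.round(o[k],4))
E
python3 - <<'E'
from h import *
go([0.50,-0.026,0.23],[180,0,180])
s=pickle.load(open('pics/top0.pkl','rb')); X=cloud(s)
for p in [(274,158),(332,158),(274,199),(332,199),(303,179)]:
    a=X[p[1]-1:p[1]+2,p[0]-1:p[0]+2].reshape(-1,3); print(p,np.nanmedian(a,0).round(4))
E
```

```text
t 0.15 cm [-49.12 -52.82   0.13] turn [-1.200e-03 -1.000e-04 -2.457e-01] rows>=14.4
(274, 158) [0.7167 0.1762 0.0094]
(332, 158) [ 0.7151 -0.0021  0.0045]
(274, 199) [0.5893 0.1771 0.0103]
(332, 199) [ 0.5886 -0.0006 -0.0033]
(303, 179) [0.6502 0.0881 0.0029]
```

```bash
python3 -m crank '[{"turn":[0,0,-0.12],"translation":[-25,-26,0],"claw":8.5},{"turn":[0,0,-0.12],"translation":[-25,-26,0],"claw":8.5},{"turn":[0,0,-0.12],"translation":[-25,-26,0],"claw":8.5},{"turn":[0,0,-0.12],"translation":[-25,-26,0],"claw":8.5},{"turn":[0,0,-0.246],"translation":[-49.1,-52.8,0],"claw":8.5},{"turn":[0,0,-0.246],"translation":[-49.1,-52.8,0],"claw":8.5},{"turn":[0,0,-0.246],"translation":[-49.1,-52.8,0],"claw":8.5},{"turn":[0,0,-0.246],"translation":[-49.1,-52.8,0],"claw":8.5},{"turn":[0,0,-0.246],"translation":[-49.1,-52.8,0],"claw":8.5},{"turn":[0,0,-0.246],"translation":[-49.1,-52.8,0],"claw":8.5}]'; python3 -c "
from h import *
st(); go([0.50,-0.026,0.23],[180,0,180])"
```

```text
t: 1.15
ee_pos: [0.395, 0.167, 0.2315]
ee_rot: [180.0, 0.0, -180.0]
ft_force: [1.2, 1.8, 0.2]
opening: 0.085
t 1.15
qpos [-42.9404   3.6034  14.3359 117.7871  -1.0638  58.6911  61.9386]
ee_pos [0.395  0.167  0.2315]
ee_rot [ 1.799682e+02  2.220000e-02 -1.799820e+02]
ft_force [1.2465 1.8071 0.1853]
wrist_torque [ 0.0605 -0.0719  0.0052]
opening 0.085
t 1.15 cm [-10.5  -19.3    0.14] turn [0.0006 0.0004 0.0003] rows>=4.4
```

```bash
python3 -m crank '[{"turn":[0,0,0],"translation":[-10.5,-19.3,0],"claw":8.5},{"turn":[0,0,0],"translation":[-10.5,-19.3,0],"claw":8.5},{"turn":[0,0,0],"translation":[-10.5,-19.3,0],"claw":8.5},{"turn":[0,0,0],"translation":[-10.5,-19.3,0],"claw":8.5},{"turn":[0,0,0],"translation":[-10.5,-19.3,0],"claw":8.5},{"turn":[0,0,0],"translation":[-10.5,-19.3,0],"claw":8.5},{"turn":[0,0,0],"translation":[-10.5,-19.3,0],"claw":8.5}]'; python3 -c "
from h import *
s=snap('wrist','w1'); X=cloud(s); print(-np.array(s['R']).T@np.array(s['t']), np.array(s['R']).round(2))
P=X.reshape(-1,3); P=P[np.isfinite(P[:,0])]
P=P[(P[:,2]>0.045)&(P[:,2]<0.075)&(np.hypot(P[:,0]-.5,P[:,1]+.026)<.06)]
print(len(P),P.mean(0),((P.min(0)+P.max(0))/2),np.ptp(P,axis=0), np.median(P[:,2]))
"
```

```text
t: 1.85
ee_pos: [0.4991, -0.0239, 0.2309]
ee_rot: [180.0, -0.1, 180.0]
ft_force: [-0.5, 0.5, 0.1]
opening: 0.0844
[ 0.42818367 -0.02333438  0.37433294] [[ 0.    1.    0.  ]
 [ 0.96 -0.    0.28]
 [ 0.28 -0.   -0.96]]
2855 [ 0.49676084 -0.02612193  0.06031623] [ 0.49775069 -0.02622608  0.0543204 ] [0.05820469 0.05607687 0.0181957 ] 0.06062932922484415
```

View pics/w1.png

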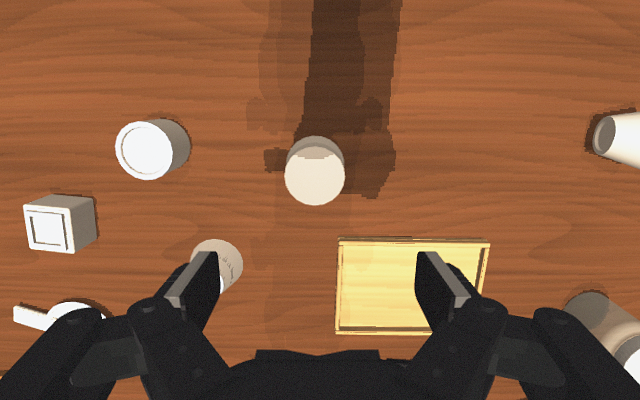

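The wrist view shows the dish top at (315,172), at z about 0.060 as expected, with the tray at (338..489, 240..335). Next I'll refine both.

```bash
python3 -c "
from h import *
s=pickle.load(open('pics/w1.pkl','rb')); X=cloud(s)
m=(X[...,2]>0.055)&(X[...,2]<0.067)&(np.hypot(X[...,0]-.5,X[...,1]+.026)<.05)
P=X[m]; (c,r)=cv2.minEnclosingCircle(P[:,:2].astype(np.float32)); print('dish',c,r,P[:,:2].mean(0))
h=cv2.convexHull(P[:,:2].astype(np.float32)); 
for p in [(345,243),(488,246),(338,330),(410,241),(410,285),(440,275)]:
    print(p,np.nanmedian(X[p[1]-1:p[1]+2,p[0]-1:p[0]+2].reshape(-1,3),0).round(4))
# finger tips in view: points high
g=(X[...,2]>0.15)&(X[...,2]<0.33)
Q=X[g]; print(Q.shape); 
for lo in np.arange(.2,.30,.01):
    q=Q[(Q[:,2]>lo)&(Q[:,2]<lo+.01)]
    if len(q): print(lo.round(2),len(q),q.min(0).round(3),q.max(0).round(3))
go([c[0],c[1],0.10],[180,0,180]); go([c[0],c[1],0.036],[180,0,180])
"
```

```text
dish (0.49826136231422424, -0.026428133249282837) 0.029165131971240044 [ 0.49746098 -0.02612093]
(345, 243) [0.5876 0.0091 0.0167]
(488, 246) [0.5925 0.1785 0.0166]
(338, 330) [0.7091 0.0032 0.0161]
(410, 241) [0.5867 0.0857 0.0138]
(410, 285) [0.6484 0.0922 0.0069]
(440, 275) [0.4877 0.0204 0.2689]
(47363, 3)
0.24 401 [ 0.487 -0.072  0.243] [0.51  0.026 0.25 ]
0.25 1355 [ 0.487 -0.08   0.25 ] [0.511 0.033 0.26 ]
0.26 1744 [ 0.487 -0.08   0.26 ] [0.51  0.033 0.27 ]
0.27 1831 [ 0.487 -0.08   0.27 ] [0.51  0.033 0.28 ]
0.28 1655 [ 0.484 -0.094  0.28 ] [0.498 0.044 0.29 ]
0.29 9357 [ 0.484 -0.098  0.29 ] [0.512 0.051 0.3  ]
t 1.90 cm [ 0.06 -0.35 13.09] turn [ 0.0005 -0.001   0.0011] rows>=2.6
t 1.90 cm [ 0.05 -0.35 19.49] turn [ 0.0005 -0.001   0.0011] rows>=3.9
```

```bash
python3 -m crank '[{"turn":[0,0,0],"translation":[0,-0.2,4],"claw":8.5},{"turn":[0,0,0],"translation":[0,-0.3,8],"claw":8.5},{"turn":[0,0,0],"translation":[0,-0.3,12],"claw":8.5},{"turn":[0,0,0],"translation":[0,-0.3,13],"claw":8.5},{"turn":[0,0,0],"translation":[0,-0.3,13],"claw":8.5}]' 30; python3 -c "
from h import *
st(); go([0.498,-0.0263,0.034],[180,0,180])"
```

```text
t: 2.4
ee_pos: [0.4984, -0.026, 0.1005]
ee_rot: [-180.0, -0.2, -179.9]
ft_force: [0.3, 0.5, -0.4]
opening: 0.085
t 2.4
qpos [-21.363   21.8638  23.3911 117.4937 -12.4773  43.1556  99.8107]
ee_pos [ 0.4984 -0.026   0.1005]
ee_rot [-179.998    -0.1827 -179.8959]
ft_force [ 0.3362  0.4796 -0.3504]
wrist_torque [-0.0113  0.0088 -0.0188]
opening 0.085
t 2.40 cm [ 0.02 -0.03  6.65] turn [-0.     -0.0032  0.0018] rows>=1.3
```

```bash
python3 -m crank '[{"turn":[0,0,0],"translation":[0,0,2.5],"claw":8.5},{"turn":[0,0,0],"translation":[0,0,5],"claw":8.5},{"turn":[0,0,0],"translation":[0,0,6.6],"claw":8.5},{"turn":[0,0,0],"translation":[0,0,6.6],"claw":8.5},{"turn":[0,0,0],"translation":[0,0,6.6],"claw":7},{"turn":[0,0,0],"translation":[0,0,6.6],"claw":6.3},{"turn":[0,0,0],"translation":[0,0,6.6],"claw":5.5},{"turn":[0,0,0],"translation":[0,0,6.6],"claw":5.5},{"turn":[0,0,0],"translation":[0,0,6.6],"claw":5.5},{"turn":[0,0,0],"translation":[0,0,6.6],"claw":5.5}]' 30; python3 -c "
from h import *
st(); s=snap('side','s2')
cv2.imwrite('pics/s2c.png',cv2.resize(s['color'][150:310,230:420,::-1],None,fx=3.5,fy=3.5))"
```

```text
t: 3.4
ee_pos: [0.5009, -0.0266, 0.0373]
ee_rot: [179.9, 0.2, -180.0]
ft_force: [-1.0, 0.5, 9.8]
opening: 0.0585
t 3.4
qpos [-18.4619  27.997   20.3333 119.5781 -16.6848  34.8918 103.4598]
ee_pos [ 0.5009 -0.0266  0.0373]
ee_rot [ 1.799341e+02  1.779000e-01 -1.799791e+02]
ft_force [-0.9541  0.5259  9.7798]
wrist_torque [ 0.3179  0.3823 -0.0256]
opening 0.0585
```

View pics/s2c.png

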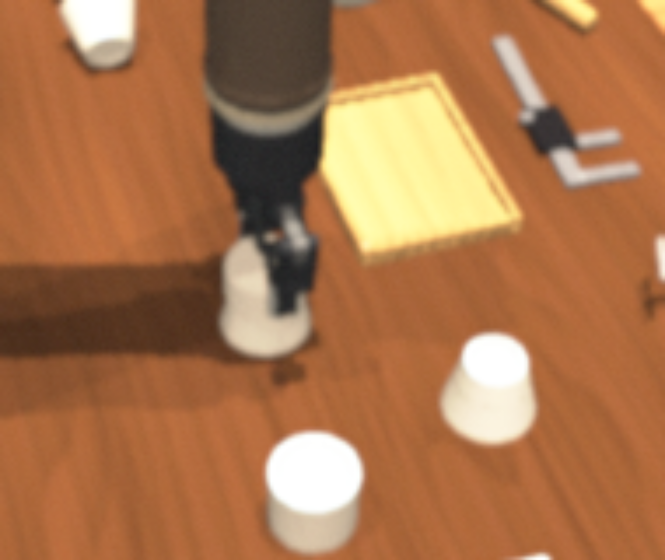

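```bash
python3 -m crank '[{"turn":[0,0,0],"translation":[0,0,-0.5],"claw":5.5},{"turn":[0,0,0],"translation":[0,0,-1.5],"claw":5.5},{"turn":[0,0,0],"translation":[0,0,-3],"claw":5.5},{"turn":[0,0,0],"translation":[0,0,-5],"claw":5.5},{"turn":[0,0,0],"translation":[0,0,-8],"claw":5.5},{"turn":[0,0,0],"translation":[0,0,-8],"claw":5.5},{"turn":[0,0,0],"translation":[0,0,-8],"claw":5.5}]'; python3 -c "
from h import *
st(); s=snap('side','s3')
cv2.imwrite('pics/s3c.png',cv2.resize(s['color'][150:310,230:420,::-1],None,fx=3.5,fy=3.5))
s=snap('wrist','w3');go([0.652,0.088,0.12],[180,0,180])"
```

```text
t: 4.15
ee_pos: [0.5, -0.0269, 0.1163]
ee_rot: [180.0, 0.1, -180.0]
ft_force: [-0.8, 0.0, -1.9]
opening: 0.0583
t 4.15
qpos [-22.0804  20.442   24.2944 116.8378 -11.7965  44.8921  99.2697]
ee_pos [ 0.5    -0.0269  0.1163]
ee_rot [ 1.799675e+02  1.170000e-01 -1.799762e+02]
ft_force [-0.8446  0.02   -1.9347]
wrist_torque [0.033  0.0244 0.0159]
opening 0.0583
t 4.25 cm [-15.31  11.48  -0.52] turn [ 0.0001 -0.0009  0.0005] rows>=3.8
```

View pics/s3c.png

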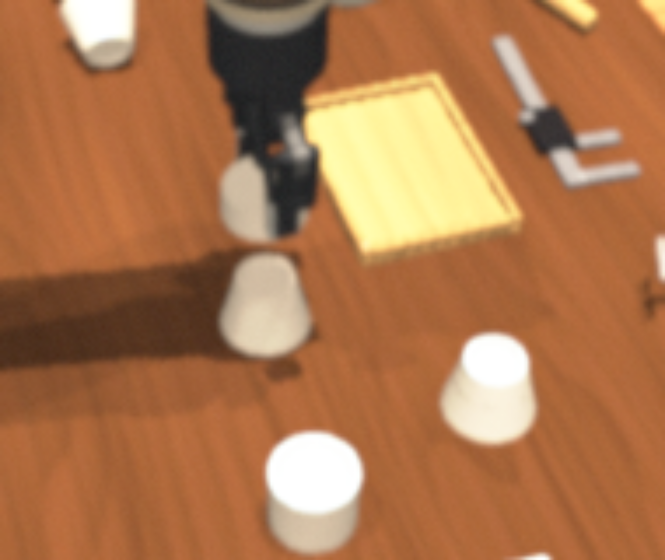

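View pics/w3.png

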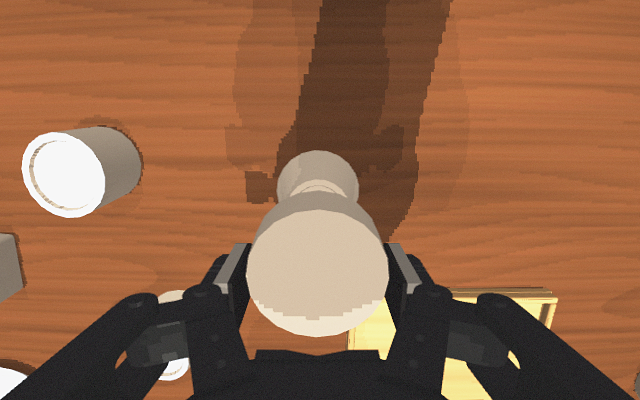

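The dish is held level and clear (wrist (317,270)), and the base cup stands uncovered behind it at (317,180). Moving to the tray.

```bash
python3 -m crank '[{"turn":[0,0,0],"translation":[-3,2.2,0],"claw":5.5},{"turn":[0,0,0],"translation":[-7,5.2,0],"claw":5.5},{"turn":[0,0,0],"translation":[-11,8.2,0],"claw":5.5},{"turn":[0,0,0],"translation":[-14,10.5,0],"claw":5.5},{"turn":[0,0,0],"translation":[-15.3,11.5,0],"claw":5.5},{"turn":[0,0,0],"translation":[-15.3,11.5,2],"claw":5.5},{"turn":[0,0,0],"translation":[-15.3,11.5,5],"claw":5.5},{"turn":[0,0,0],"translation":[-15.3,11.5,7.5],"claw":5.5},{"turn":[0,0,0],"translation":[-15.3,11.5,7.5],"claw":5.5},{"turn":[0,0,0],"translation":[-15.3,11.5,7.5],"claw":5.5}]'; python3 -c "
from h import *
st();s=snap('wrist','w4'); go([0.652,0.088,0.0085],[180,0,180])"
```

```text
t: 5.25
ee_pos: [0.6519, 0.0876, 0.0394]
ee_rot: [-180.0, -0.1, 180.0]
ft_force: [-0.5, 0.4, 0.2]
opening: 0.0582
t 5.25
qpos [-25.5254  39.6078  20.1421  96.6411 -17.4368  46.9978  92.3678]
ee_pos [0.6519 0.0876 0.0394]
ee_rot [-1.799550e+02 -1.271000e-01  1.799933e+02]
ft_force [-0.49    0.4073  0.1572]
wrist_torque [ 0.0004 -0.0034 -0.033 ]
opening 0.0582
t 5.30 cm [0.08 0.03 3.21] turn [-0.0002  0.0001 -0.0001] rows>=0.6
```

View pics/w4.png

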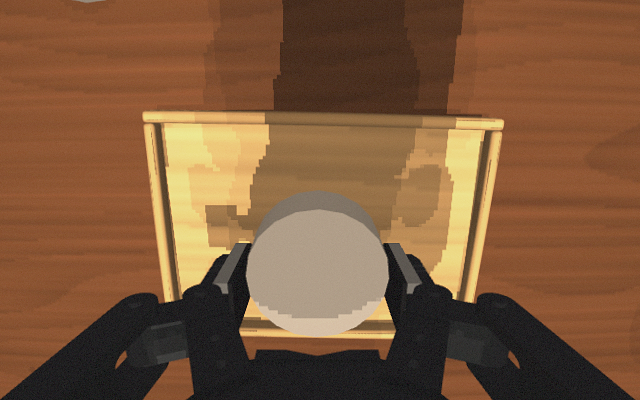

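Centred over the tray. Lowering gently to contact.

```bash
python3 -m crank '[{"turn":[0,0,0],"translation":[0,0,1],"claw":5.5},{"turn":[0,0,0],"translation":[0,0,2],"claw":5.5},{"turn":[0,0,0],"translation":[0,0,2.7],"claw":5.5},{"turn":[0,0,0],"translation":[0,0,3.0],"claw":5.5},{"turn":[0,0,0],"translation":[0,0,3.1],"claw":5.5},{"turn":[0,0,0],"translation":[0,0,3.1],"claw":5.5}]'; python3 -c "
from h import *
st()"
```

```text
t: 5.9
ee_pos: [0.6525, 0.0879, 0.0092]
ee_rot: [-180.0, -0.0, -180.0]
ft_force: [0.2, -0.0, -1.3]
opening: 0.0582
t 5.9
qpos [-24.8668  41.8899  19.1649  97.258  -18.3966  43.9739  93.1066]
ee_pos [0.6525 0.0879 0.0092]
ee_rot [-1.799951e+02 -3.100000e-03 -1.799939e+02]
ft_force [ 0.2236 -0.0082 -1.2893]
wrist_torque [ 0.0176 -0.0096  0.0152]
opening 0.0582
```

```bash
python3 -m crank '[{"turn":[0,0,0],"translation":[0,0,0.1],"claw":5.5},{"turn":[0,0,0],"translation":[0,0,0.2],"claw":5.5},{"turn":[0,0,0],"translation":[0,0,0.2],"claw":5.5}]'; python3 -c "
from h import *
st()"
```

```text
t: 6.2
ee_pos: [0.6528, 0.088, 0.0078]
ee_rot: [180.0, 0.0, -180.0]
ft_force: [-0.8, -0.6, 1.8]
opening: 0.0582
t 6.2
qpos [-24.8264  41.9956  19.1059  97.28   -18.459   43.8005  93.1575]
ee_pos [0.6528 0.088  0.0078]
ee_rot [ 1.799837e+02  3.880000e-02 -1.799893e+02]
ft_force [-0.7543 -0.5768  1.7758]
wrist_torque [0.0476 0.1489 0.0757]
opening 0.0582
```

```bash
python3 -m crank '[{"turn":[0,0,0],"translation":[0,0,0],"claw":6.5},{"turn":[0,0,0],"translation":[0,0,0],"claw":7.3},{"turn":[0,0,0],"translation":[0,0,0],"claw":7.3},{"turn":[0,0,0],"translation":[0,0,-1],"claw":7.3},{"turn":[0,0,0],"translation":[0,0,-4],"claw":7.3},{"turn":[0,0,0],"translation":[0,0,-8],"claw":8.5},{"turn":[0,0,0],"translation":[0,0,-12],"claw":8.5},{"turn":[0,0,0],"translation":[0,0,-16],"claw":8.5},{"turn":[0,0,0],"translation":[0,0,-18],"claw":8.5}]'; python3 -c "
from h import *
st();s=snap('wrist','w5');X=cloud(s)
m=(X[...,2]>0.024)&(X[...,2]<0.04)&(np.hypot(X[...,0]-.652,X[...,1]-.088)<.05)
print('dish',cv2.minEnclosingCircle(X[m][:,:2].astype(np.float32)),np.median(X[m],0), X[m].shape)
go([0.622,-0.148,0.21],[180,0,180])"
```

```text
t: 7.1
ee_pos: [0.654, 0.0878, 0.1923]
ee_rot: [179.9, 0.3, 180.0]
ft_force: [-0.3, -0.7, -0.0]
opening: 0.0851
t 7.1
qpos [-28.163   29.8487  23.9993  90.3083 -13.2437  62.3388  89.1081]
ee_pos [0.654  0.0878 0.1923]
ee_rot [179.9326   0.3153 179.9877]
ft_force [-0.2809 -0.7263 -0.0138]
wrist_torque [0.0158 0.0249 0.0197]
opening 0.0851
dish ((0.6501567363739014, 0.08818569779396057), 0.029186980798840523) [0.64930371 0.08850009 0.03072563] (2950, 3)
t 7.15 cm [  3.29 -23.59  -1.62] turn [ 0.002   0.0084 -0.0003] rows>=4.8
```

View pics/w5.png

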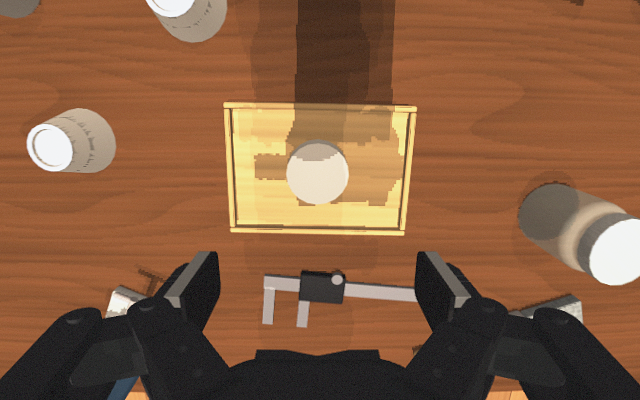

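The dish lies flat in the tray at (318,173), top z 0.031. On to the second cup at (52,147).

```bash
python3 -m crank '[{"turn":[0,0,0],"translation":[1,-5,0],"claw":8.5},{"turn":[0,0,0],"translation":[2,-10,-1],"claw":8.5},{"turn":[0,0,0],"translation":[3,-15,-1],"claw":8.5},{"turn":[0,0,0],"translation":[3,-20,-1],"claw":8.5},{"turn":[0,0,0],"translation":[3.3,-23.5,-1],"claw":8.5},{"turn":[0,0,0],"translation":[3.3,-23.5,-1],"claw":8.5},{"turn":[0,0,0],"translation":[3.3,-23.5,-1],"claw":8.5}]'; cat >> h.py <<'E'
def circ(X,x,y,zlo,zhi,rad=.05):
    m=(X[...,2]>zlo)&(X[...,2]<zhi)&(np.hypot(X[...,0]-x,X[...,1]-y)<rad)
    P=X[m]; c,r=cv2.minEnclosingCircle(P[:,:2].astype(np.float32)); print('circ',np.round(c,4),round(r,4),'mean',P.mean(0).round(4),len(P)); return np.array(c)
E
python3 -c "
from h import *
st();s=snap('wrist','w6');X=cloud(s)
c=circ(X,.622,-.148,.044,.056,.03)
go([c[0],c[1],0.10],[180,0,180])"
```

```text
t: 7.85
ee_pos: [0.6191, -0.1483, 0.1977]
ee_rot: [180.0, 0.0, 179.9]
ft_force: [0.1, -0.5, 0.0]
opening: 0.0851
t 7.85
qpos [ -9.3669  27.7534  26.3919  93.3692 -13.5614  62.056  110.638 ]
ee_pos [ 0.6191 -0.1483  0.1977]
ee_rot [1.799945e+02 1.500000e-02 1.798504e+02]
ft_force [ 0.1372 -0.5172  0.0307]
wrist_torque [ 0.0184  0.0515 -0.0172]
opening 0.0851
circ [ 0.6212 -0.1486] 0.0221 mean [ 0.6206 -0.1486  0.0468] 1765
t 7.90 cm [-0.16 -0.22  9.74] turn [0.0008 0.0002 0.    ] rows>=1.9
```

View pics/w6.png

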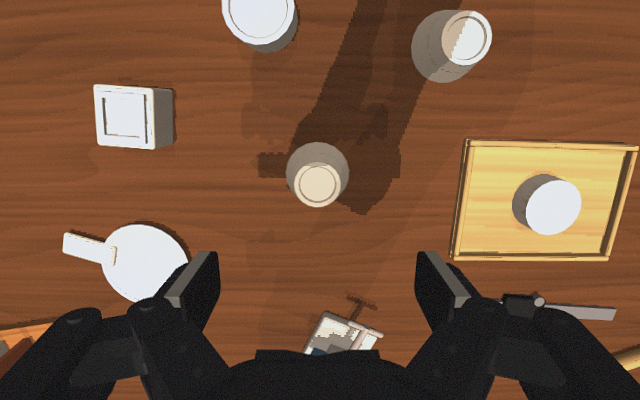

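```bash
python3 -m crank '[{"turn":[0,0,0],"translation":[-0.2,-0.1,4],"claw":8.5},{"turn":[0,0,0],"translation":[-0.2,-0.1,8],"claw":8.5},{"turn":[0,0,0],"translation":[-0.2,-0.1,11],"claw":8.5},{"turn":[0,0,0],"translation":[-0.2,-0.1,13],"claw":8.5},{"turn":[0,0,0],"translation":[-0.2,-0.1,15],"claw":8.5},{"turn":[0,0,0],"translation":[-0.2,-0.1,15],"claw":8.5},{"turn":[0,0,0],"translation":[-0.2,-0.1,15],"claw":8.5}]'; python3 -c "
from h import *
st(); go([.622,-.1486,.012],[180,0,180]);s=pickle.load(open('pics/w6.pkl','rb'));X=cloud(s); print('base');circ(X,.498,-.026,.044,.056,.03);circ(X,.498,-.026,.044,.065,.04)"
```

```text
t: 8.6
ee_pos: [0.6219, -0.1465, 0.0475]
ee_rot: [180.0, -0.0, -179.9]
ft_force: [0.0, -0.6, 0.1]
opening: 0.0851
t 8.6
qpos [ -6.4695  37.7624  22.2445  99.5493 -18.7083  46.3988 114.7262]
ee_pos [ 0.6219 -0.1465  0.0475]
ee_rot [ 1.799677e+02 -2.650000e-02 -1.798751e+02]
ft_force [ 0.0135 -0.6312  0.0799]
wrist_torque [-0.0349 -0.0073 -0.0253]
opening 0.0851
t 8.60 cm [-0.01 -0.21  3.55] turn [ 0.0006 -0.0005  0.0022] rows>=0.7
base
circ [ 0.4989 -0.0266] 0.0226 mean [ 0.4985 -0.0268  0.0468] 2358
circ [ 0.4989 -0.0266] 0.0226 mean [ 0.4985 -0.0268  0.0468] 2358
```

```bash
python3 -m crank '[{"turn":[0,0,0],"translation":[0,-0.2,1.5],"claw":8.5},{"turn":[0,0,0],"translation":[0,-0.2,3.5],"claw":8.5},{"turn":[0,0,0],"translation":[0,-0.2,3.5],"claw":8.5},{"turn":[0,0,0],"translation":[0,-0.2,3.5],"claw":7.2},{"turn":[0,0,0],"translation":[0,-0.2,3.5],"claw":6.4},{"turn":[0,0,0],"translation":[0,-0.2,3.5],"claw":5.8},{"turn":[0,0,0],"translation":[0,-0.2,3.5],"claw":5.2},{"turn":[0,0,0],"translation":[0,-0.2,3.5],"claw":5},{"turn":[0,0,0],"translation":[0,-0.2,3.5],"claw":5},{"turn":[0,0,0],"translation":[0,-0.2,3.5],"claw":5}]' 40; python3 -c "
from h import *
st()"
```

```text
t: 9.6
ee_pos: [0.6225, -0.1493, 0.0142]
ee_rot: [179.9, 0.1, -180.0]
ft_force: [-1.8, 2.0, 10.2]
opening: 0.0537
t 9.6
qpos [ -5.316   40.3632  21.0031 100.1971 -20.0113  43.0427 115.9108]
ee_pos [ 0.6225 -0.1493  0.0142]
ee_rot [ 1.799356e+02  1.151000e-01 -1.799600e+02]
ft_force [-1.7758  1.9894 10.2002]
wrist_torque [0.8327 0.5642 0.0143]
opening 0.0537
```

```bash
python3 -m crank '[{"turn":[0,0,0],"translation":[0,0,-0.5],"claw":5},{"turn":[0,0,0],"translation":[0,0,-1.5],"claw":5},{"turn":[0,0,0],"translation":[0,0,-3],"claw":5},{"turn":[0,0,0],"translation":[0,0,-6],"claw":5},{"turn":[0,0,0],"translation":[0,0,-9],"claw":5},{"turn":[0,0,0],"translation":[0,0,-11],"claw":5},{"turn":[0,0,0],"translation":[0,0,-11],"claw":5}]'; python3 -c "
from h import *
st(); s=snap('side','s7')
cv2.imwrite('pics/s7c.png',cv2.resize(s['color'][150:310,230:420,::-1],None,fx=3.5,fy=3.5))
s=snap('wrist','w7');go([0.499,-0.0266,0.125],[180,0,180])"
```

```text
t: 10.3
ee_pos: [0.6236, -0.151, 0.1267]
ee_rot: [-179.9, 0.4, 180.0]
ft_force: [-0.8, -1.3, -1.6]
opening: 0.0532
t 10.3
qpos [ -7.9654  32.2336  24.8254  96.7349 -16.0638  54.1892 112.8703]
ee_pos [ 0.6236 -0.151   0.1267]
ee_rot [-179.9399    0.3698  179.9876]
ft_force [-0.8006 -1.2682 -1.58  ]
wrist_torque [-0.0782  0.0166  0.0585]
opening 0.0532
t 10.40 cm [12.27 12.34 -0.21] turn [0.     0.0012 0.0002] rows>=3.5
```

View pics/s7c.png

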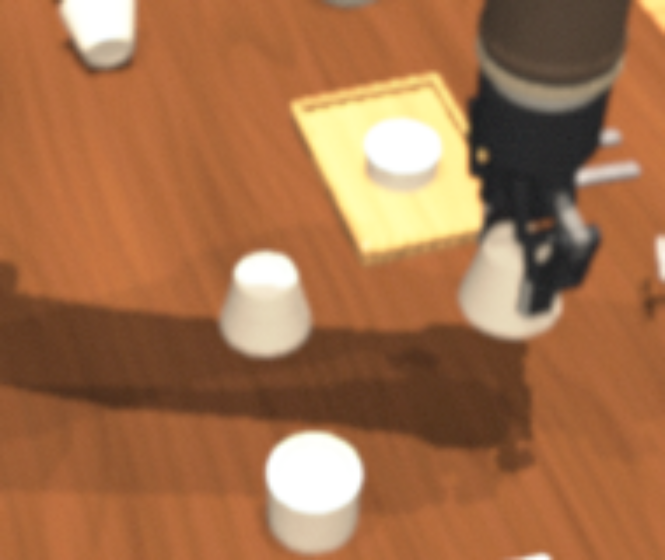

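View pics/w7.png

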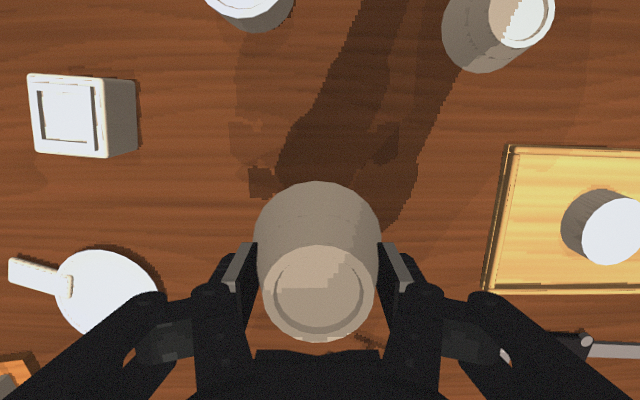

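The cup is held upright (foot disc at (318,293)). I'll check its offset and tilt in the hand.

```bash
python3 -c "
from h import *
s=pickle.load(open('pics/w7.pkl','rb'));X=cloud(s)
P=X[245:340,262:375].reshape(-1,3);P=P[np.isfinite(P[:,0])]
print(np.percentile(P[:,2],[5,50,95]))
m=P[P[:,2]>.150]
c,r=cv2.minEnclosingCircle(m[:,:2].astype(np.float32));print(c,r,m.mean(0))
A=np.c_[m[:,:2]-m[:,:2].mean(0),np.ones(len(m))];print(np.linalg.lstsq(A,m[:,2],rcond=None)[0])
print(readout.observe()['ee_pos'])
"
```

```text
[0.00096889 0.1561826  0.15935964]
(0.6202247738838196, -0.14944934844970703) 0.022999638691544533 [ 0.62039925 -0.14961211  0.15686559]
[ 0.016704   -0.00827698  0.15686559]
[ 0.62167687 -0.15002253  0.12299728]
```

```bash
python3 -c "
from h import *
go([0.5004,-0.0272,0.10],[180,0,180])"; python3 -m crank '[{"turn":[0,0,0],"translation":[3,3,0],"claw":5},{"turn":[0,0,0],"translation":[6,6,0],"claw":5},{"turn":[0,0,0],"translation":[9,9,0],"claw":5},{"turn":[0,0,0],"translation":[11.5,11.6,0],"claw":5},{"turn":[0,0,0],"translation":[12.1,12.3,0.5],"claw":5},{"turn":[0,0,0],"translation":[12.1,12.3,1.5],"claw":5},{"turn":[0,0,0],"translation":[12.1,12.3,2.3],"claw":5},{"turn":[0,0,0],"translation":[12.1,12.3,2.3],"claw":5},{"turn":[0,0,0],"translation":[12.1,12.3,2.3],"claw":5}]'; python3 -c "
from h import *
st();go([0.5004,-0.0272,0.045],[180,0,180])"
```

```text
t 10.40 cm [12.13 12.28  2.29] turn [0.     0.0012 0.0002] rows>=3.5
t: 11.3
ee_pos: [0.5009, -0.0283, 0.0987]
ee_rot: [-179.9, -0.0, 179.9]
ft_force: [0.0, -0.5, -1.5]
opening: 0.0532
t 11.3
qpos [-21.9964  22.3304  24.5744 117.3971 -13.3269  42.9482 100.6846]
ee_pos [ 0.5009 -0.0283  0.0987]
ee_rot [-1.799452e+02 -4.920000e-02  1.799080e+02]
ft_force [ 0.0321 -0.4811 -1.4754]
wrist_torque [-0.0218 -0.0456 -0.0408]
opening 0.0532
t 11.30 cm [0.04 0.12 5.37] turn [-0.001  -0.0009 -0.0016] rows>=1.1
```

```bash
python3 -m crank '[{"turn":[0,0,0],"translation":[0,0.1,1],"claw":5},{"turn":[0,0,0],"translation":[0,0.1,2.2],"claw":5},{"turn":[0,0,0],"translation":[0,0.1,3.4],"claw":5},{"turn":[0,0,0],"translation":[0,0.1,4.4],"claw":5},{"turn":[0,0,0],"translation":[0,0.1,5.2],"claw":5},{"turn":[0,0,0],"translation":[0,0.1,5.6],"claw":5},{"turn":[0,0,0],"translation":[0,0.1,5.6],"claw":5}]'; python3 -c "
from h import *
st();go([0.5004,-0.0272,0.033],[180,0,180])"
```

```text
t: 12.0
ee_pos: [0.5002, -0.0261, 0.0427]
ee_rot: [-180.0, -0.1, -180.0]
ft_force: [0.4, 0.0, -2.9]
opening: 0.0532
t 12.0
qpos [-19.6332  27.6519  21.6971 119.3989 -16.9952  35.9091 103.7051]
ee_pos [ 0.5002 -0.0261  0.0427]
ee_rot [-1.799912e+02 -5.830000e-02 -1.799907e+02]
ft_force [ 4.0220e-01  1.8000e-03 -2.8693e+00]
wrist_torque [-0.0296  0.0195 -0.0116]
opening 0.0532
t 12.00 cm [-0.02 -0.11  0.97] turn [-0.0002 -0.001   0.0002] rows>=0.2
```

```bash
python3 -m crank '[{"turn":[0,0,0],"translation":[0,0,0.3],"claw":5},{"turn":[0,0,0],"translation":[0,0,0.6],"claw":5},{"turn":[0,0,0],"translation":[0,0,0.8],"claw":5},{"turn":[0,0,0],"translation":[0,0,0.9],"claw":5},{"turn":[0,0,0],"translation":[0,0,0.9],"claw":5}]'; python3 -c "
from h import *
st()"
```

```text
t: 12.5
ee_pos: [0.5005, -0.026, 0.0342]
ee_rot: [180.0, -0.0, -180.0]
ft_force: [-0.2, 0.2, -2.3]
opening: 0.0534
t 12.5
qpos [-19.1897  28.4887  21.1725 119.6158 -17.5661  34.8165 104.1936]
ee_pos [ 0.5005 -0.026   0.0342]
ee_rot [ 1.799977e+02 -3.200000e-03 -1.799856e+02]
ft_force [-0.1737  0.2403 -2.3055]
wrist_torque [ 0.0362  0.0083 -0.0052]
opening 0.0534
```

```bash
python3 -m crank '[{"turn":[0,0,0],"translation":[0,0,0.1],"claw":5},{"turn":[0,0,0],"translation":[0,0,0.2],"claw":5},{"turn":[0,0,0],"translation":[0,0,0.3],"claw":5},{"turn":[0,0,0],"translation":[0,0,0.3],"claw":5}]'; python3 -c "
from h import *
st()"
```

```text
t: 12.9
ee_pos: [0.5006, -0.026, 0.0321]
ee_rot: [180.0, 0.0, -180.0]
ft_force: [-3.7, 1.0, 12.1]
opening: 0.0535
t 12.9
qpos [-19.0328  28.6979  21.0127 119.6603 -17.7548  34.5511 104.3629]
ee_pos [ 0.5006 -0.026   0.0321]
ee_rot [ 1.799556e+02  1.390000e-02 -1.799959e+02]
ft_force [-3.7467  0.9628 12.056 ]
wrist_torque [0.1116 0.8352 0.0277]
opening 0.0535
```

It's seated at the predicted height (TCP 0.032, contact 12 N). Releasing.

```bash
python3 -m crank '[{"turn":[0,0,0],"translation":[0,0,-0.1],"claw":5},{"turn":[0,0,0],"translation":[0,0,-0.1],"claw":5.6},{"turn":[0,0,0],"translation":[0,0,-0.1],"claw":7},{"turn":[0,0,0],"translation":[0,0,-0.1],"claw":8},{"turn":[0,0,0],"translation":[0,0,-1],"claw":8.5},{"turn":[0,0,0],"translation":[0,0,-4],"claw":8.5},{"turn":[0,0,0],"translation":[0,0,-8],"claw":8.5},{"turn":[0,0,0],"translation":[0,0,-13],"claw":8.5},{"turn":[0,0,0],"translation":[0,0,-17],"claw":8.5},{"turn":[0,0,0],"translation":[0,0,-19],"claw":8.5}]'; python3 -c "
from h import *
st();s=snap('wrist','w8');X=cloud(s)
circ(X,.498,-.026,.060,.075,.035)
circ(X,.498,-.026,.01,.075,.06)
go([0.46,0.18,0.25],[180,0,180])
s=snap('side','s8')
cv2.imwrite('pics/s8c.png',cv2.resize(s['color'][110:330,190:410,::-1],None,fx=2.7,fy=2.7))"
```

```text
t: 13.9
ee_pos: [0.5019, -0.0264, 0.2256]
ee_rot: [179.9, 0.3, 180.0]
ft_force: [0.2, -0.4, -0.2]
opening: 0.0855
t 13.9
qpos [-26.6439  12.0806  28.4343 110.2921  -6.7525  58.9155  94.6979]
ee_pos [ 0.5019 -0.0264  0.2256]
ee_rot [179.9464   0.3098 179.9741]
ft_force [ 0.1515 -0.4448 -0.2061]
wrist_torque [-0.0502  0.0199  0.0475]
opening 0.0855
circ [ 0.4991 -0.0258] 0.0226 mean [ 0.4983 -0.0258  0.0647] 1737
circ [ 0.4991 -0.026 ] 0.0327 mean [ 0.4921 -0.0257  0.0541] 2960
t 13.95 cm [ 4.28 20.65 -2.27] turn [ 0.0015  0.0079 -0.0006] rows>=4.2
```

View pics/w8.png

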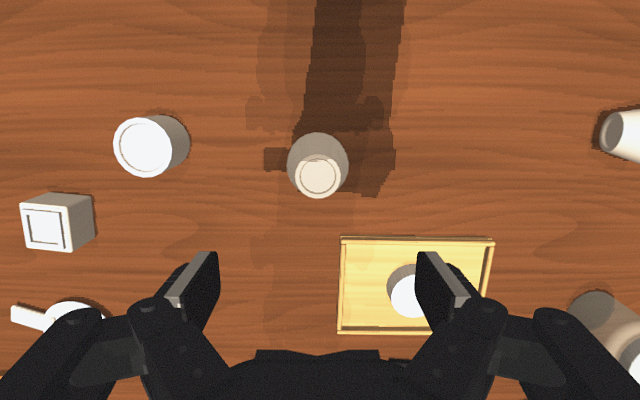

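View pics/s8c.png

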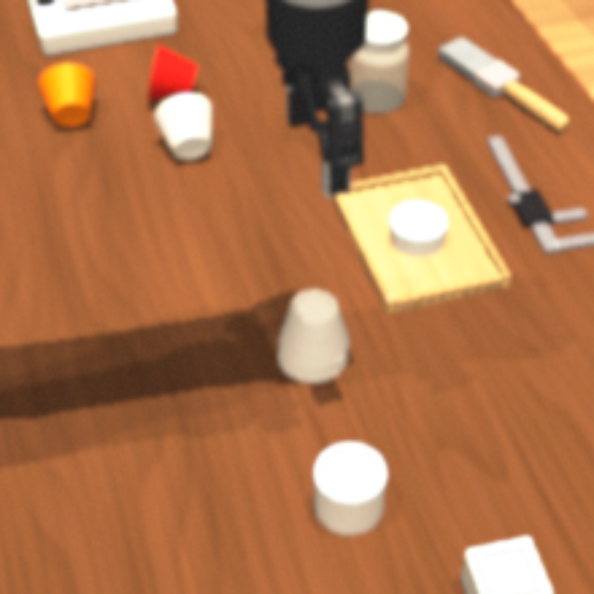

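The stack of two looks straight (foot at (318,176), z 0.065). On to the lying cup at the right edge, turning the yaw to 90.

```bash
python3 -c "
from h import *
go([0.46,0.29,0.24],[180,0,90])"; python3 -m crank '[{"turn":[0,0,0.7],"translation":[2,15,-1.3],"claw":8.5},{"turn":[0,0,0.7],"translation":[2,15,-1.3],"claw":8.5},{"turn":[0,0,0.7],"translation":[2,15,-1.3],"claw":8.5},{"turn":[0,0,1.57],"translation":[4.2,31.6,-1.3],"claw":8.5},{"turn":[0,0,1.57],"translation":[4.2,31.6,-1.3],"claw":8.5},{"turn":[0,0,1.57],"translation":[4.2,31.6,-1.3],"claw":8.5},{"turn":[0,0,1.57],"translation":[4.2,31.6,-1.3],"claw":8.5},{"turn":[0,0,1.57],"translation":[4.2,31.6,-1.3],"claw":8.5},{"turn":[0,0,1.57],"translation":[4.2,31.6,-1.3],"claw":8.5},{"turn":[0,0,1.57],"translation":[4.2,31.6,-1.3],"claw":8.5}]'; python3 -c "
from h import *
st();go([0.46,0.29,0.24],[180,0,90])"
```

```text
t 14.00 cm [ 4.22 31.62 -1.48] turn [0.0062 0.0041 1.5708] rows>=10.5
t: 15.0
ee_pos: [0.4578, 0.2901, 0.2333]
ee_rot: [-179.9, 0.1, 99.8]
ft_force: [0.5, -0.2, 0.2]
opening: 0.0849
t 15.0
qpos [-62.1086  16.4138  30.6329 104.4442  -9.3629  61.7557 -18.2754]
ee_pos [0.4578 0.2901 0.2333]
ee_rot [-1.799221e+02  7.430000e-02  9.975870e+01]
ft_force [ 0.5359 -0.2069  0.2461]
wrist_torque [-0.0192  0.038   0.0058]
opening 0.0849
t 15.00 cm [-0.05  0.22 -0.67] turn [-0.0012  0.0014  0.1703] rows>=1.1
```

```bash
cat > fit.py <<'E'
from h import *
from scipy.optimize import least_squares
def fitlying(X,cx,cy,zlo=.008):
    m=(X[...,2]>zlo)&(X[...,2]<.072)&(np.hypot(X[...,0]-cx,X[...,1]-cy)<.05)
    P=X[m]
    zc=.027*np.cos(np.radians(14.04))
    def surf(P,p):
        az=np.radians(p[2]); t=np.radians(14.04)
        a=np.array([np.cos(t)*np.cos(az),np.cos(t)*np.sin(az),-np.sin(t)])
        d=P-np.array([p[0],p[1],zc+p[3]]); h=d@a; r=np.linalg.norm(d-h[:,None]*a,axis=1)
        # solid frustum sdf-ish
        side=(r-(.027-.25*h))*np.cos(t); cap=h-.024; cap2=-.024-h
        return np.maximum(np.maximum(side,cap),cap2)
    best=None
    for az in (-60,-90,-120):
        f=least_squares(lambda p:surf(P,p),[cx,cy,az,0],loss='soft_l1',f_scale=.002,x_scale=[.01,.01,20,.003])
        if best is None or f.cost<best.cost: best=f
    print(len(P),best.x.round(4),'rms',np.sqrt(np.mean(best.fun**2)).round(4)); return best.x
if __name__=='__main__':
    s=snap('wrist','w9');X=cloud(s); fitlying(X,.463,.31)
    s=snap('top','t9');X=cloud(s)
    print(-np.array(s['R']).T@np.array(s['t']))
    fitlying(pickle_cloud:=cloud(pickle.load(open('pics/top0.pkl','rb'))),.463,.31)
E
python3 fit.py
```

```text
2362 [ 4.61900e-01  3.12000e-01 -9.34973e+01  1.00000e-03] rms 0.0009
[0.43978101 0.03764703 1.49356014]
301 [ 4.62000e-01  3.08200e-01 -9.37902e+01 -7.00000e-04] rms 0.0032
```

View pics/w9.png

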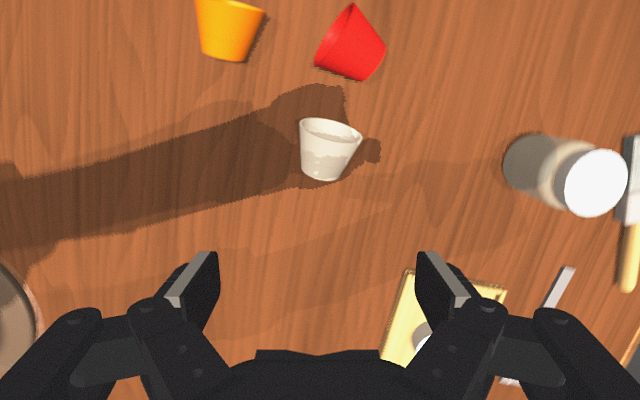

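The fit is good: centre about (0.462, 0.311), axis azimuth -93.5°, residual 0.9 mm. I'll approach from the foot side, tilted 44°, so the cup can be turned up by 104°.

```bash
cat >> h.py <<'E'
def got(pos,yaw,tilt):
    go(pos,(Ro.from_euler('z',yaw,degrees=True)*Ro.from_euler('x',180,degrees=True)*Ro.from_euler('y',tilt,degrees=True)).as_euler('xyz',degrees=True))
E
python3 -c "
from h import *
got([.4555,.204,.124],86.5,44)"
```

```text
t 15.10 cm [-8.39 -1.71 10.96] turn [-0.091   0.7657  0.2225] rows>=5.4
```

```bash
python3 -m crank '[{"turn":[-0.045,0.38,0.11],"translation":[-4,-0.8,4],"claw":8.5},{"turn":[-0.045,0.38,0.11],"translation":[-4,-0.8,4],"claw":8.5},{"turn":[-0.045,0.38,0.11],"translation":[-4,-0.8,4],"claw":8.5},{"turn":[-0.09,0.766,0.2225],"translation":[-8.4,-1.7,10],"claw":8.5},{"turn":[-0.09,0.766,0.2225],"translation":[-8.4,-1.7,10],"claw":8.5},{"turn":[-0.09,0.766,0.2225],"translation":[-8.4,-1.7,10],"claw":8.5},{"turn":[-0.09,0.766,0.2225],"translation":[-8.4,-1.7,10],"claw":8.5},{"turn":[-0.09,0.766,0.2225],"translation":[-8.4,-1.7,10],"claw":8.5},{"turn":[-0.09,0.766,0.2225],"translation":[-8.4,-1.7,10],"claw":8.5}]'; python3 -c "
from h import *
st();got([.4555,.204,.124],86.5,44)
s=snap('wrist','w10');X=cloud(s)
from fit import fitlying
fitlying(X,.463,.31)"
```

```text
t: 16.0
ee_pos: [0.4552, 0.204, 0.1318]
ee_rot: [-179.9, -43.3, 87.1]
ft_force: [-1.1, 0.2, -1.2]
opening: 0.0851
t 16.0
qpos [ 11.5521  24.0068 -15.8205 125.0318 -58.7743  44.2976  42.4722]
ee_pos [0.4552 0.204  0.1318]
ee_rot [-179.9137  -43.2865   87.0523]
ft_force [-1.0853  0.2103 -1.1742]
wrist_torque [-0.7638  0.0031  0.0296]
opening 0.0851
t 16.00 cm [-0.53  0.03  0.56] turn [-0.0082  0.0125  0.007 ] rows>=0.2
3950 [ 4.62000e-01  3.12600e-01 -9.39385e+01  1.30000e-03] rms 0.0007
```

View pics/w10.png

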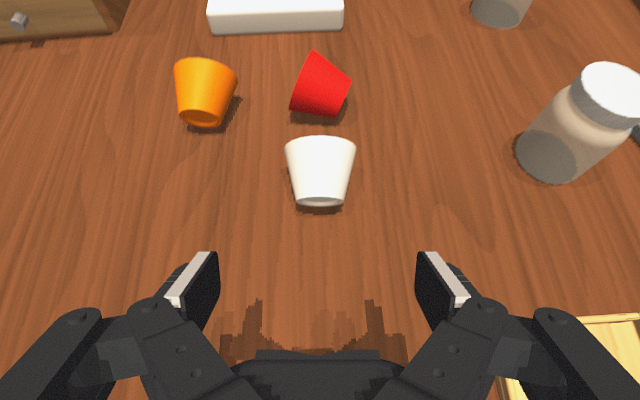

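The white cup is ahead at (320,172), between the fingers' lines, and the refit agrees to 1 mm. Joint 5 is near its limit, so I'll advance in small steps and watch it.

```bash
python3 -c "
from h import *
got([.4585,.254,.064],86.3,44)"; python3 -m crank '[{"turn":[0,0,0],"translation":[-0.2,0,2],"claw":8.5},{"turn":[0,0,0],"translation":[-0.2,0,4],"claw":8.5},{"turn":[0,0,0],"translation":[-0.3,0,4],"claw":8.5}]'; python3 -c "
from h import *
st();got([.4614,.303,.0134],86.3,44)"
```

```text
t 16.05 cm [-0.78 -0.08  8.62] turn [-0.0047  0.0091  0.0025] rows>=1.7
t: 16.35
ee_pos: [0.4557, 0.2303, 0.1]
ee_rot: [-179.7, -43.2, 87.0]
ft_force: [0.1, 0.9, 0.9]
opening: 0.0851
t 16.35
qpos [ 16.6615  29.308  -26.4957 125.2459 -58.5626  35.8675  42.025 ]
ee_pos [0.4557 0.2303 0.1   ]
ee_rot [-179.6795  -43.2023   86.9638]
ft_force [0.1318 0.8886 0.9374]
wrist_torque [-0.7323  0.084  -0.019 ]
opening 0.0851
t 16.35 cm [-0.61  0.25 11.3 ] turn [-0.0136  0.0139  0.0084] rows>=2.3
```

```bash
python3 -m crank '[{"turn":[-0.01,0.01,0.01],"translation":[-0.2,0.1,2],"claw":8.5},{"turn":[-0.01,0.01,0.01],"translation":[-0.4,0.2,4],"claw":8.5},{"turn":[-0.01,0.01,0.01],"translation":[-0.5,0.2,6],"claw":8.5},{"turn":[-0.01,0.01,0.01],"translation":[-0.5,0.2,6],"claw":8.5}]'; python3 -c "
from h import *
st();got([.4614,.303,.0134],86.3,44)"
```

```text
t: 16.75
ee_pos: [0.4592, 0.2677, 0.0525]
ee_rot: [-179.6, -43.7, 86.1]
ft_force: [-0.8, 0.5, 0.6]
opening: 0.0851
t 16.75
qpos [ 21.6737  39.235  -38.9525 125.2067 -58.3589  22.7326  42.5502]
ee_pos [0.4592 0.2677 0.0525]
ee_rot [-179.6118  -43.7343   86.1248]
ft_force [-0.7866  0.5342  0.6265]
wrist_torque [-0.7422  0.0301  0.0265]
opening 0.0851
t 16.75 cm [-0.15  0.01  5.27] turn [-0.0047  0.0046 -0.0022] rows>=1.1
```

```bash
python3 -m crank '[{"turn":[0,0,0],"translation":[-0.1,0,1.5],"claw":8.5},{"turn":[0,0,0],"translation":[-0.1,0,3],"claw":8.5},{"turn":[0,0,0],"translation":[-0.1,0,4],"claw":8.5},{"turn":[0,0,0],"translation":[-0.1,0,4],"claw":8.5}]'; python3 -c "
from h import *
st();got([.4614,.303,.0134],86.3,44);snap('wrist','w11')"
```

```text
t: 17.15
ee_pos: [0.4617, 0.2938, 0.0238]
ee_rot: [-179.7, -43.7, 86.1]
ft_force: [0.5, 0.2, 0.6]
opening: 0.085
t 17.15
qpos [ 21.6351  45.2936 -43.4431 124.5239 -58.3409  15.4912  43.2482]
ee_pos [0.4617 0.2938 0.0238]
ee_rot [-179.7397  -43.6919   86.1469]
ft_force [0.4891 0.1765 0.6487]
wrist_torque [-0.7018  0.044  -0.0151]
opening 0.085
t 17.15 cm [-0.06 -0.09  1.39] turn [-0.0027  0.0054 -0.0019] rows>=0.3
```

View pics/w11.png

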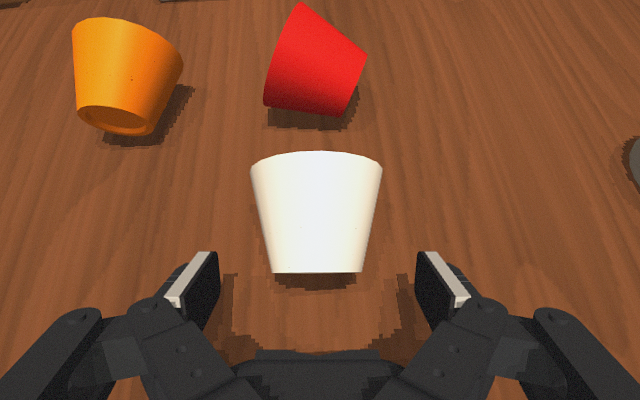

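Well centred: the cup is at (317,215), squarely between the pads. Advance and close.

```bash
python3 -m crank '[{"turn":[0,0,0],"translation":[0,0,0.7],"claw":8.5},{"turn":[0,0,0],"translation":[-0.1,0,1.4],"claw":8.5},{"turn":[0,0,0],"translation":[-0.1,0,1.4],"claw":7.5},{"turn":[0,0,0],"translation":[-0.1,0,1.4],"claw":6.5},{"turn":[0,0,0],"translation":[-0.1,0,1.4],"claw":5.8},{"turn":[0,0,0],"translation":[-0.1,0,1.4],"claw":5.2},{"turn":[0,0,0],"translation":[-0.1,0,1.4],"claw":4.6},{"turn":[0,0,0],"translation":[-0.1,0,1.4],"claw":4.2},{"turn":[0,0,0],"translation":[-0.1,0,1.4],"claw":4.2},{"turn":[0,0,0],"translation":[-0.1,0,1.4],"claw":4.2}]' 45; python3 -c "
from h import *
st();snap('wrist','w12')"
```

```text
t: 18.2
ee_pos: [0.4628, 0.3026, 0.0142]
ee_rot: [-179.8, -43.8, 86.0]
ft_force: [-1.9, -5.7, 8.6]
opening: 0.0478
t 18.2
qpos [ 21.7254  47.5459 -45.0039 124.2422 -58.3486  12.9687  43.6423]
ee_pos [0.4628 0.3026 0.0142]
ee_rot [-179.7819  -43.7918   86.0367]
ft_force [-1.9022 -5.7256  8.6476]
wrist_torque [-0.202   0.3986  0.3579]
opening 0.0478
```

View pics/w12.png

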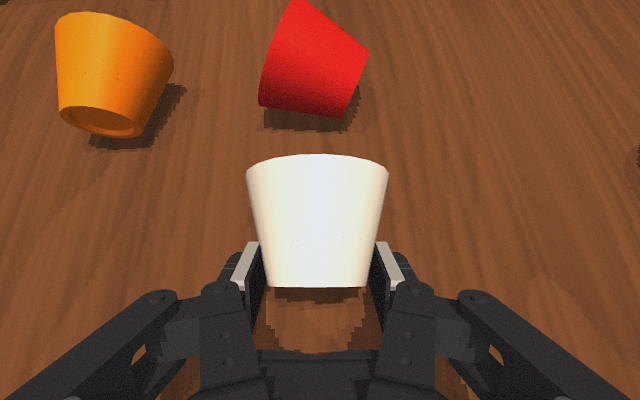

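```bash
python3 -m crank '[{"turn":[0,0,0],"translation":[0.3,0,-0.5],"claw":4.2},{"turn":[0,0,0],"translation":[0.7,0,-1.3],"claw":4.2},{"turn":[0,0,0],"translation":[1.4,0,-2.5],"claw":4.2},{"turn":[0,0,0],"translation":[2.5,0,-5],"claw":4.2},{"turn":[0,0,0],"translation":[3.5,0,-8],"claw":4.2},{"turn":[0,0,0],"translation":[4,0,-11],"claw":4.2},{"turn":[0,0,0],"translation":[4,0,-13],"claw":4.2},{"turn":[0,0,0],"translation":[4,0,-13],"claw":4.2}]'; python3 -c "
from h import *
st();snap('wrist','w13')"
```

```text
t: 19.05
ee_pos: [0.4605, 0.24, 0.1369]
ee_rot: [179.9, -43.6, 86.1]
ft_force: [0.1, 1.1, -1.4]
opening: 0.0475
t 19.05
qpos [ 24.2892  27.2794 -37.0089 124.0105 -51.5974  34.599   31.6041]
ee_pos [0.4605 0.24   0.1369]
ee_rot [179.8993 -43.6275  86.1107]
ft_force [ 0.1256  1.1354 -1.4191]
wrist_torque [-0.9286  0.0345 -0.0066]
opening 0.0475
```

View pics/w13.png

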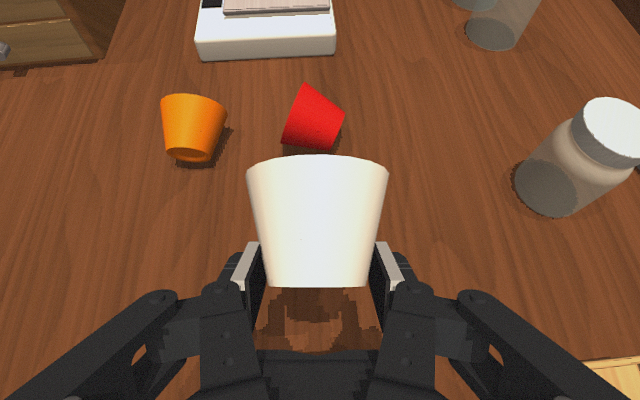

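The grasp is firm with unchanged geometry. Next: raise, pass through vertical, and tilt the other way so the cup comes mouth down.

```bash
python3 -c "
from h import *
got([.45,.14,.25],110,0)"
```

```text
t 19.10 cm [  0.54  -0.3  -15.25] turn [ 0.1589 -0.7507 -0.3968] rows>=5.8
```

```bash
python3 -m crank '[{"turn":[0,0,0],"translation":[0.5,0,-4],"claw":4.2},{"turn":[0.04,-0.2,-0.1],"translation":[0.5,0,-8],"claw":4.2},{"turn":[0.08,-0.37,-0.2],"translation":[0.5,0,-12],"claw":4.2},{"turn":[0.12,-0.56,-0.3],"translation":[0.5,-0.3,-15],"claw":4.2},{"turn":[0.159,-0.75,-0.397],"translation":[0.5,-0.3,-15.2],"claw":4.2},{"turn":[0.159,-0.75,-0.397],"translation":[0.5,-0.3,-15.2],"claw":4.2},{"turn":[0.159,-0.75,-0.397],"translation":[0.5,-0.3,-15.2],"claw":4.2},{"turn":[0.159,-0.75,-0.397],"translation":[0.5,-0.3,-15.2],"claw":4.2},{"turn":[0.159,-0.75,-0.397],"translation":[0.5,-0.3,-15.2],"claw":4.2}]'; python3 -c "
from h import *
st();got([.45,.06,.25],120,-60)"
```

```text
t: 20.0
ee_pos: [0.4488, 0.1418, 0.2473]
ee_rot: [-179.8, -0.4, 110.2]
ft_force: [-0.1, -0.4, -1.4]
opening: 0.0475
t 20.0
qpos [  3.3695   9.9815 -29.7526 109.1033   5.1248  62.4843  -8.2012]
ee_pos [0.4488 0.1418 0.2473]
ee_rot [-179.7812   -0.3704  110.1937]
ft_force [-0.1435 -0.4237 -1.3845]
wrist_torque [-0.045   0.0049 -0.0167]
opening 0.0475
t 20.00 cm [-7.72 -2.71 -0.31] turn [-0.0926 -1.0513 -0.1536] rows>=7.1
```

```bash
python3 -m crank '[{"turn":[-0.012,-0.14,-0.02],"translation":[-1,-0.3,0],"claw":4.2},{"turn":[-0.024,-0.27,-0.04],"translation":[-2,-0.7,0],"claw":4.2},{"turn":[-0.036,-0.4,-0.06],"translation":[-3,-1,0],"claw":4.2},{"turn":[-0.046,-0.53,-0.075],"translation":[-3.9,-1.4,0],"claw":4.2},{"turn":[-0.046,-0.53,-0.075],"translation":[-3.9,-1.4,0],"claw":4.2}]'; python3 -c "
from h import *
st();got([.45,.06,.25],120,-60)"
```

```text
t: 20.5
ee_pos: [0.4479, 0.0992, 0.2459]
ee_rot: [178.9, 30.2, 114.4]
ft_force: [0.5, -0.2, -1.4]
opening: 0.0479
t 20.5
qpos [-13.007   10.9995 -31.3799 115.4392  36.9059  70.0345 -37.2785]
ee_pos [0.4479 0.0992 0.2459]
ee_rot [178.8674  30.2214 114.41  ]
ft_force [ 0.5209 -0.19   -1.3867]
wrist_torque [ 0.6163  0.3219 -0.0519]
opening 0.0479
t 20.50 cm [-3.36 -1.46  1.46] turn [-0.0506 -0.5186 -0.0748] rows>=3.5
```

```bash
python3 -m crank '[{"turn":[-0.012,-0.13,-0.02],"translation":[-1,-0.4,0.4],"claw":4.2},{"turn":[-0.024,-0.26,-0.04],"translation":[-2,-0.7,0.8],"claw":4.2},{"turn":[-0.036,-0.39,-0.06],"translation":[-3,-1,1.2],"claw":4.2},{"turn":[-0.05,-0.52,-0.075],"translation":[-3.4,-1.4,1.4],"claw":4.2},{"turn":[-0.05,-0.52,-0.075],"translation":[-3.4,-1.4,1.4],"claw":4.2},{"turn":[-0.05,-0.52,-0.075],"translation":[-3.4,-1.4,1.4],"claw":4.2}]'; python3 -c "
from h import *
st();s=snap('side','s14');snap('wrist','w14')
cv2.imwrite('pics/s14c.png',cv2.resize(s['color'][80:330,150:450,::-1],None,fx=2.4,fy=2.4))"
```

```text
t: 21.1
ee_pos: [0.452, 0.0593, 0.2516]
ee_rot: [180.0, 59.8, 119.6]
ft_force: [0.2, -0.7, -0.9]
opening: 0.047
t 21.1
qpos [-27.4879  21.3649 -30.508  123.2397  58.5612  87.8556 -60.8438]
ee_pos [0.452  0.0593 0.2516]
ee_rot [179.9724  59.8069 119.6223]
ft_force [ 0.2157 -0.6932 -0.8662]
wrist_torque [0.9813 0.5013 0.0171]
opening 0.047
```

View pics/s14c.png

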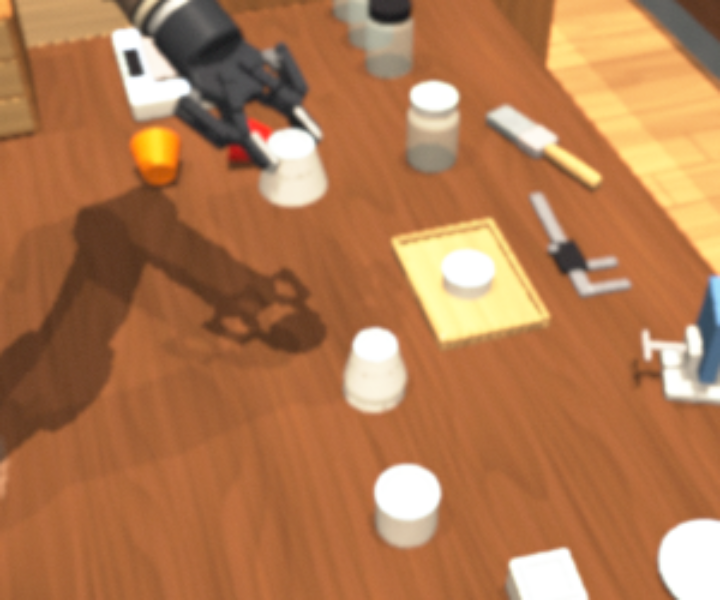

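View pics/w14.png

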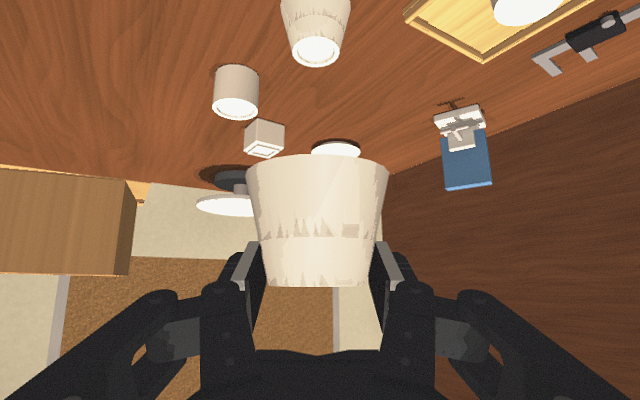

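Wrist and side views both show the cup mouth down in the grip (wrist (318,220)), with the stack ahead at (316,40). Fitting the held cup's axis and centre.

```bash
cat > fitg.py <<'E'
from h import *
from scipy.optimize import least_squares
def fitheld(s,box,c0,a0=(0,0)):
    X=cloud(s); r0,r1,q0,q1=box
    P=X[r0:r1,q0:q1].reshape(-1,3); P=P[np.isfinite(P[:,0])]; P=P[np.linalg.norm(P-c0,axis=1)<.05]
    def f(p):
        a=np.array([p[3],p[4],1.]); a/=np.linalg.norm(a)
        d=P-p[:3]; h=d@a; r=np.linalg.norm(d-h[:,None]*a,axis=1)
        return np.maximum(np.maximum((r-(.027-.25*h))*.97,h-.024),-.024-h)
    b=least_squares(f,[*c0,*a0],loss='soft_l1',f_scale=.002,x_scale=[.01,.01,.01,.1,.1])
    print(len(P),'c',b.x[:3].round(4),'tilt deg x,y',np.degrees(b.x[3:]).round(2),'rms',np.sqrt(np.mean(b.fun**2)).round(4)); return b.x
E
python3 -c "
from fitg import *
s=pickle.load(open('pics/w14.pkl','rb'))
o=readout.observe();print(o['ee_pos'],o['ee_rot'])
p=np.array(o['ee_pos']); f=np.array([.5,-.866,0])
b=fitheld(s,(165,283,268,368),p-.0097*f-[0,0,.0121]); print('c-TCP',(b[:3]-p).round(4),'pred',(-.0097*f-[0,0,.0121]).round(4))
X=cloud(s); circ(X,.499,-.026,.06,.072,.03); 
Y=X[5:40,285:345].reshape(-1,3);print(np.nanmedian(Y,0))
"
```

```text
[0.45270116 0.05937525 0.25309239] [179.43617127  59.88469711 119.13973892]
11738 c [0.4471 0.0685 0.2401] tilt deg x,y [ 0.29 -0.67] rms 0.0006
c-TCP [-0.0056  0.0091 -0.013 ] pred [-0.0048  0.0084 -0.0121]
circ [ 0.4992 -0.0243] 0.0228 mean [ 0.4977 -0.0219  0.0646] 1514
[ 0.48802111 -0.0062288   0.05011698]
```

```bash
python3 -c "
from h import *
got([.5046,-.0351,.14],120,-60)"
```

```text
t 21.20 cm [ 4.37 -0.21 15.  ] turn [-0.0032 -0.002  -0.0075] rows>=3.1
```

```bash
python3 -m crank '[{"turn":[0,0,0],"translation":[0.5,0,2],"claw":4.2},{"turn":[0,0,0],"translation":[1.5,-0.1,5],"claw":4.2},{"turn":[0,0,0],"translation":[2.5,-0.1,9],"claw":4.2},{"turn":[0,0,0],"translation":[3.8,-0.2,13],"claw":4.2},{"turn":[0,0,-0.007],"translation":[4.4,-0.2,15],"claw":4.2},{"turn":[0,0,-0.007],"translation":[4.4,-0.2,15],"claw":4.2},{"turn":[0,0,-0.007],"translation":[4.4,-0.2,15],"claw":4.2}]'; python3 -c "
from fitg import *
st();got([.5046,-.0351,.10],120,-60)
s=snap('wrist','w15');o=readout.observe();p=np.array(o['ee_pos'])
b=fitheld(s,(165,283,268,368),p+[-.0056,.0091,-.013]);print(p,b[:3]-p)
s=snap('side','s15')
cv2.imwrite('pics/s15c.png',cv2.resize(s['color'][130:330,190:430,::-1],None,fx=3,fy=3))"
```

```text
t: 21.9
ee_pos: [0.5054, -0.0348, 0.1409]
ee_rot: [180.0, 60.1, 119.9]
ft_force: [-0.2, 0.0, -0.8]
opening: 0.0473
t 21.9
qpos [-20.2714  32.4957 -23.2243 129.23    74.9831  76.4749 -71.5428]
ee_pos [ 0.5054 -0.0348  0.1409]
ee_rot [179.975   60.0623 119.8718]
ft_force [-0.209   0.0456 -0.8275]
wrist_torque [0.9984 0.6072 0.0076]
opening 0.0473
t 21.90 cm [ 3.54 -0.08  2.03] turn [-0.0015  0.0011 -0.0011] rows>=0.8
11745 c [ 0.4999 -0.0257  0.1284] tilt deg x,y [ 0.31 -0.41] rms 0.0005
[ 0.50554885 -0.03389264  0.14110336] [-0.00563133  0.00823061 -0.01268904]
```

View pics/s15c.png

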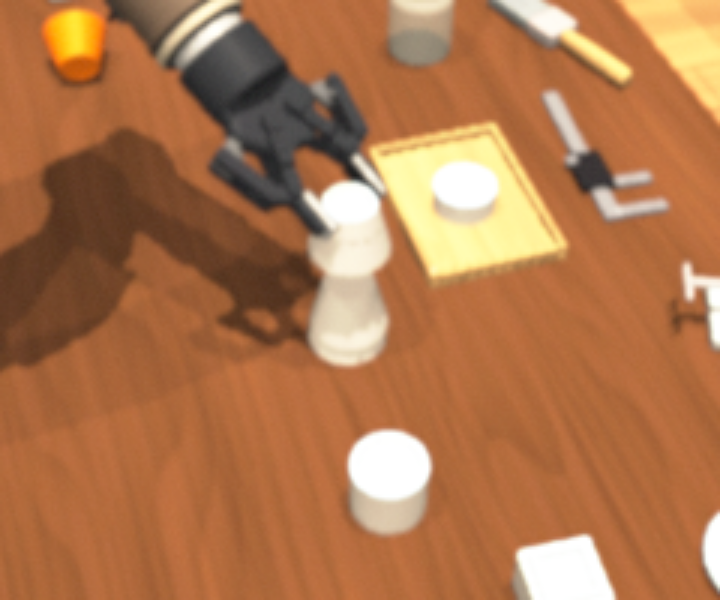

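View pics/w15.png

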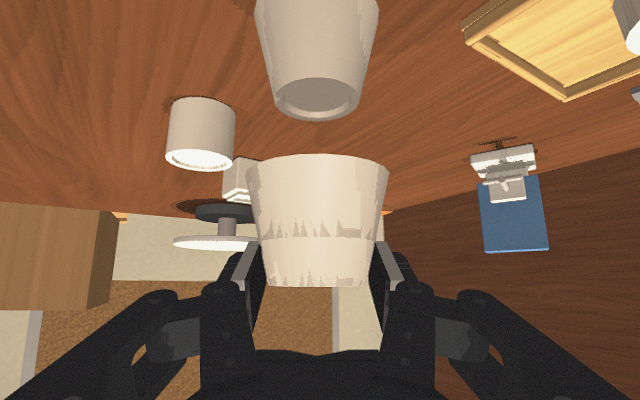

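```bash
python3 -c "
from fitg import *
s=pickle.load(open('pics/w15.pkl','rb'))
b=fitheld(s,(0,118,258,378),np.array([.499,-.026,.042]))
s=pickle.load(open('pics/s15.pkl','rb'));X=cloud(s)
"
```

```text
12012 c [ 0.4994 -0.0253  0.0411] tilt deg x,y [ 0.51 -0.52] rms 0.0008
```

Laterally aligned within 0.6 mm, 69 mm above home. Lowering straight down: world down is (0.866, 0, 0.5) in tool axes.

```bash
python3 -m crank '[{"turn":[0,0,0],"translation":[0.87,0,0.5],"claw":4.2},{"turn":[0,0,0],"translation":[1.73,0,1],"claw":4.2},{"turn":[0,0,0],"translation":[2.6,0,1.5],"claw":4.2},{"turn":[0,0,0],"translation":[3.2,0,1.85],"claw":4.2},{"turn":[0,0,0],"translation":[3.8,0,2.2],"claw":4.2},{"turn":[0,0,0],"translation":[4.4,0,2.54],"claw":4.2},{"turn":[0,0,0],"translation":[4.8,0,2.77],"claw":4.2},{"turn":[0,0,0],"translation":[4.8,0,2.77],"claw":4.2}]'; python3 -c "
from h import *
st();got([.5051,-.0340,.0725],120,-60)"
```

```text
t: 22.8
ee_pos: [0.5049, -0.0344, 0.0839]
ee_rot: [-179.7, 60.1, 120.3]
ft_force: [-0.4, -0.5, -1.1]
opening: 0.0472
t 22.8
qpos [-21.5286  40.1421 -21.8229 129.4576  78.9489  75.8939 -79.2158]
ee_pos [ 0.5049 -0.0344  0.0839]
ee_rot [-179.744    60.1216  120.2999]
ft_force [-0.3653 -0.4989 -1.0618]
wrist_torque [ 0.9164  0.5734 -0.0188]
opening 0.0472
t 22.80 cm [1.01 0.04 0.54] turn [0.0001 0.0021 0.0026] rows>=0.2
```

```bash
python3 -m crank '[{"turn":[0,0,0],"translation":[0.26,0,0.15],"claw":4.2},{"turn":[0,0,0],"translation":[0.52,0,0.3],"claw":4.2},{"turn":[0,0,0],"translation":[0.78,0,0.45],"claw":4.2},{"turn":[0,0,0],"translation":[0.9,0,0.52],"claw":4.2},{"turn":[0,0,0],"translation":[0.9,0,0.52],"claw":4.2}]'; python3 -c "
from fitg import *
st()
s=snap('wrist','w16');p=np.array(readout.observe()['ee_pos'])
fitheld(s,(165,283,268,368),p+[-.0056,.0083,-.0128])"
```

```text
t: 23.3
ee_pos: [0.5051, -0.0344, 0.0741]
ee_rot: [-179.8, 60.1, 120.2]
ft_force: [-0.0, 0.6, -0.9]
opening: 0.0474
t 23.3
qpos [-21.7152  41.4886 -21.5577 129.3748  79.6575  75.8158 -80.5241]
ee_pos [ 0.5051 -0.0344  0.0741]
ee_rot [-179.8448   60.1275  120.2115]
ft_force [-0.035   0.6003 -0.9384]
wrist_torque [1.0328 0.5616 0.011 ]
opening 0.0474
11738 c [ 0.4996 -0.0254  0.0616] tilt deg x,y [ 0.34 -0.34] rms 0.0006
```

View pics/w16.png

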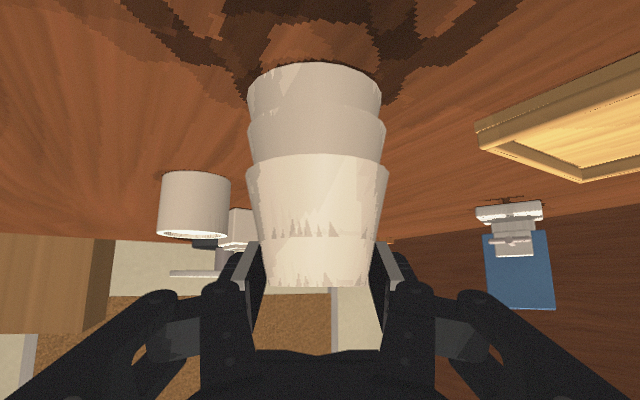

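The wrist view shows three aligned rims (columns about 247–388), with about 2 mm to go. Lowering in small steps to contact.

```bash
python3 -m crank '[{"turn":[0,0,0],"translation":[0.09,0,0.05],"claw":4.2},{"turn":[0,0,0],"translation":[0.17,0,0.1],"claw":4.2},{"turn":[0,0,0],"translation":[0.22,0,0.13],"claw":4.2},{"turn":[0,0,0],"translation":[0.22,0,0.13],"claw":4.2}]'; python3 -c "
from h import *
st()"
```

```text
t: 23.75
ee_pos: [0.5052, -0.0345, 0.0716]
ee_rot: [-179.9, 60.1, 120.2]
ft_force: [0.1, 0.2, -1.3]
opening: 0.0474
t 23.75
qpos [-21.757   41.8235 -21.4877 129.3482  79.8321  75.7992 -80.8387]
ee_pos [ 0.5052 -0.0345  0.0716]
ee_rot [-179.8604   60.1323  120.1928]
ft_force [ 0.0965  0.1891 -1.2909]
wrist_torque [0.9638 0.5487 0.0122]
opening 0.0474
```

```bash
python3 -m crank '[{"turn":[0,0,0],"translation":[0.06,0,0.03],"claw":4.2},{"turn":[0,0,0],"translation":[0.1,0,0.06],"claw":4.2},{"turn":[0,0,0],"translation":[0.13,0,0.08],"claw":4.2},{"turn":[0,0,0],"translation":[0.13,0,0.08],"claw":4.2}]'; python3 -c "
from h import *
st()"
```

```text
t: 24.15
ee_pos: [0.5054, -0.0347, 0.0712]
ee_rot: [-179.9, 60.3, 120.1]
ft_force: [-2.0, 1.6, 6.5]
opening: 0.0474
t 24.15
qpos [-21.7969  41.9758 -21.451  129.3398  79.9362  75.9141 -81.0283]
ee_pos [ 0.5054 -0.0347  0.0712]
ee_rot [-179.934    60.2629  120.1288]
ft_force [-1.9678  1.6497  6.4831]
wrist_torque [-0.1481  0.0715 -0.2426]
opening 0.0474
```

Contact at the predicted home height (6.5 N). Release, then back off along the tool axis.

```bash
python3 -m crank '[{"turn":[0,0,0],"translation":[-0.06,0,-0.03],"claw":4.2},{"turn":[0,0,0],"translation":[-0.06,0,-0.03],"claw":5},{"turn":[0,0,0],"translation":[-0.06,0,-0.03],"claw":6.5},{"turn":[0,0,0],"translation":[-0.06,0,-0.03],"claw":8},{"turn":[0,0,0],"translation":[-0.06,0,-0.03],"claw":8.5},{"turn":[0,0,0],"translation":[-0.06,0,-0.03],"claw":8.5},{"turn":[0,0,0],"translation":[-0.06,0,-2],"claw":8.5},{"turn":[0,0,0],"translation":[-0.06,0,-5],"claw":8.5},{"turn":[0,0,0],"translation":[-0.06,0,-9],"claw":8.5},{"turn":[0,0,0],"translation":[-0.06,0,-12],"claw":8.5}]'; python3 -c "
from fitg import *
st()
s=snap('wrist','w17')
s=snap('side','s17')
cv2.imwrite('pics/s17c.png',cv2.resize(s['color'][130:330,190:430,::-1],None,fx=3,fy=3))"
```

```text
t: 25.15
ee_pos: [0.4524, 0.0569, 0.1311]
ee_rot: [-179.9, 60.1, 120.2]
ft_force: [0.9, -0.7, 0.7]
opening: 0.0853
t 25.15
qpos [-30.0783  35.7207 -28.3428 126.7709  65.1494  83.2226 -76.9574]
ee_pos [0.4524 0.0569 0.1311]
ee_rot [-179.8721   60.0851  120.2213]
ft_force [ 0.9462 -0.6976  0.7235]
wrist_torque [0.8392 0.4489 0.061 ]
opening 0.0853
```

View pics/s17c.png

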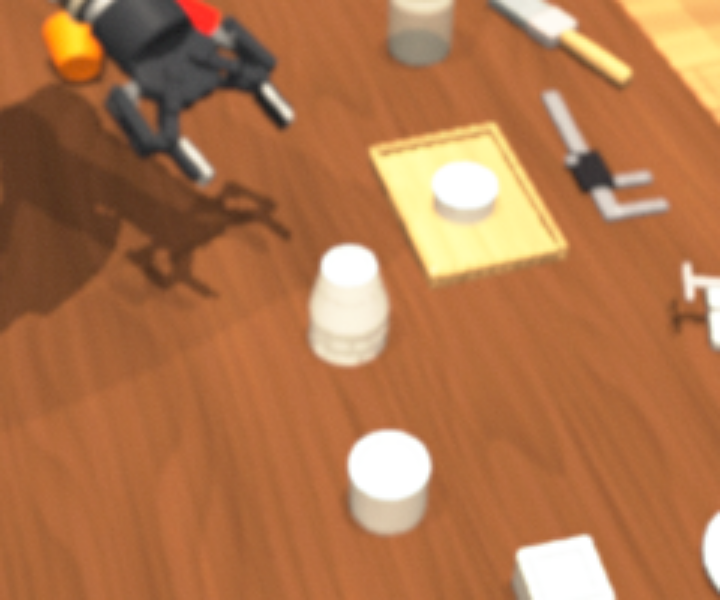

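View pics/w17.png

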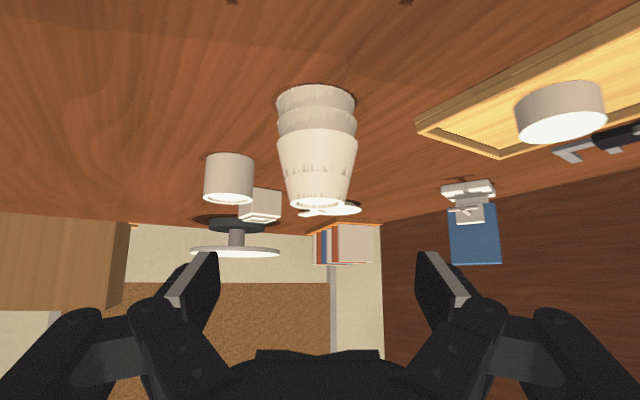

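```bash
python3 -c "
from fitg import *
s=pickle.load(open('pics/w17.pkl','rb'))
fitheld(s,(132,206,278,357),np.array([.499,-.026,.060]))
X=cloud(s); P=X[88:210,272:360].reshape(-1,3); P=P[np.hypot(P[:,0]-.499,P[:,1]+.026)<.045]; print('zmax',np.percentile(P[:,2],99.5))
s=snap('top','t18'); Y=cloud(s); circ(Y,.5,-.026,.075,.1,.04); circ(Y,.652,.088,.024,.04,.04)
circ(Y,.476,-.195,.044,.06,.05); circ(Y,.56,-.32,.044,.06,.05)
st()"
```

```text
4995 c [ 0.4995 -0.0252  0.0588] tilt deg x,y [-0.41 -0.17] rms 0.0008
zmax 0.08469470566741473
circ [ 0.5007 -0.0256] 0.0235 mean [ 0.5005 -0.0254  0.0815] 193
circ [0.6507 0.0886] 0.0291 mean [0.6503 0.0879 0.0299] 270
circ [ 0.4751 -0.1956] 0.0296 mean [ 0.4766 -0.195   0.0473] 199
circ [ 0.5619 -0.3202] 0.0343 mean [ 0.562  -0.3185  0.047 ] 170
t 25.3
qpos [-30.079   35.7221 -28.3026 126.7758  65.3383  83.1277 -77.011 ]
ee_pos [0.4534 0.0573 0.1309]
ee_rot [179.8812  60.0602 120.1384]
ft_force [ 1.4207 -0.4658 -0.2938]
wrist_torque [ 0.7312  0.4621 -0.0188]
opening 0.0849
```

View pics/t18.png

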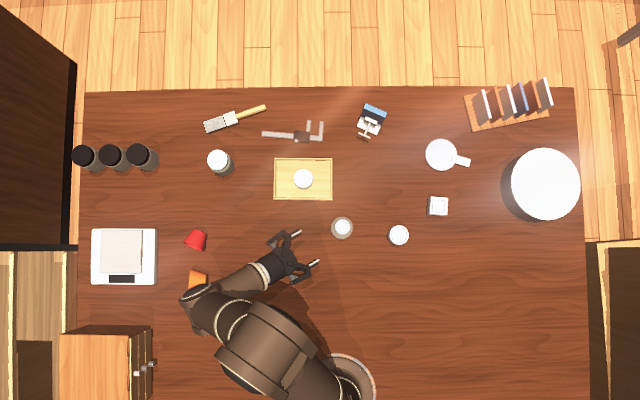

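Orange looks slightly different in the side view; checking it wasn't touched.

```bash
python3 -c "
from h import *
L=[]
for t in ['side0','s14','s15','s17']:
    c=pickle.load(open(f'pics/{t}.pkl','rb'))['color'][:,:,::-1]; L.append(cv2.resize(c[115:180,190:280],None,fx=4,fy=4))
cv2.imwrite('pics/or.png',np.vstack([np.hstack(L[:2]),np.hstack(L[2:])]))"
```

View pics/or.png

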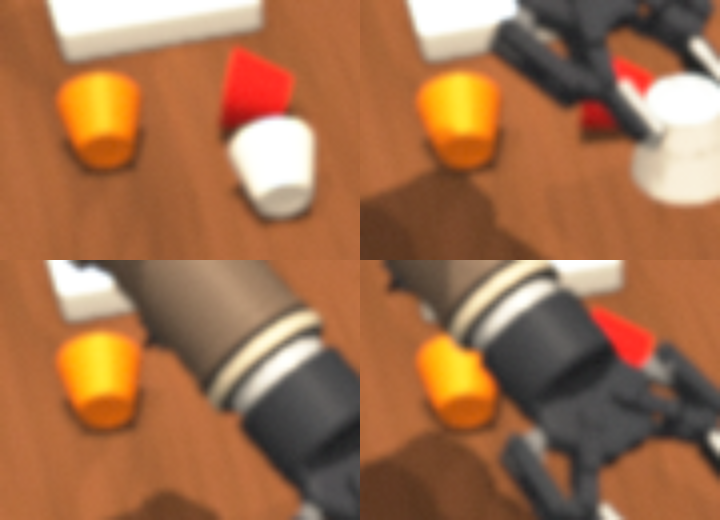

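Only occluded, not moved. I'll raise the arm for clearance and do a final check.

```bash
python3 -m crank '[{"turn":[0,0,0],"translation":[-2.5,0,-1.5],"claw":8.5},{"turn":[0,0,0],"translation":[-5.2,0,-3],"claw":8.5},{"turn":[0,0,0],"translation":[-8,0,-4.6],"claw":8.5},{"turn":[0,0,0],"translation":[-8.7,0,-5],"claw":8.5},{"turn":[0,0,0],"translation":[-8.7,0,-5],"claw":8.5},{"turn":[0,0,0],"translation":[-8.7,0,-5],"claw":8.5}]'; python3 -c "
from h import *
st()
s=snap('side','s19'); Y=cloud(snap('top','t19')); circ(Y,.5,-.026,.075,.1,.04)
cv2.imwrite('pics/s19c.png',cv2.resize(s['color'][90:350,130:450,::-1],None,fx=2.3,fy=2.3))"
```

```text
t: 25.9
ee_pos: [0.4532, 0.0545, 0.2299]
ee_rot: [-179.8, 60.1, 120.2]
ft_force: [-0.3, 0.2, -0.5]
opening: 0.0847
t 25.9
qpos [-27.4137  23.7102 -30.4785 124.6302  60.1523  86.8197 -63.7961]
ee_pos [0.4532 0.0545 0.2299]
ee_rot [-179.7649   60.1431  120.2141]
ft_force [-0.347   0.1634 -0.4728]
wrist_torque [ 0.7856  0.5232 -0.0468]
opening 0.0847
circ [ 0.5008 -0.0253] 0.0235 mean [ 0.5004 -0.0253  0.0814] 196
```

View pics/s19c.png

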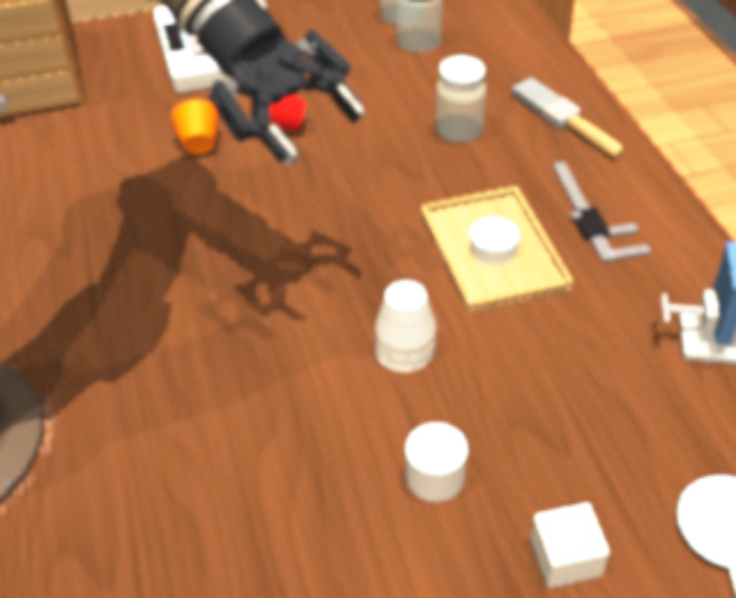

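The stack stands straight at (405,325), the dish is flat in the tray at (495,238), and everything else is in place with the arm clear. Handing in.

```bash
python3 -c "
from bench import workorder
print(workorder.job_done())"
```

```text
the job is handed in; nothing more can be done
None
```

I handed the job in at about 26 s. The dish lies flat in the tray, and the other two tapered cups are nested mouth down over the standing one.

- **Dish:** I took it off the standing cup first and set it in the tray. Its top reads 0.030 to 0.031 m, which matches a 24 mm dish on a floor about 6 mm thick.
- **Stack:** The standing cup went on first. I then picked the lying cup from its foot side, turned it 104° to mouth down and nested it.
    - The top cup's centre is at 0.059 m against 0.060 m nominal, and its foot is at about 0.084 m.
    - It leans less than 0.5° and lines up with the cup below to within about 1 mm.
- **Forces:** The highest wrist force I read was about 12 N.
- **Left alone:** The straight and square cups measured within about 1 mm of where they started. The orange, red, jar, caliper and spoon rest look unmoved in the last pictures.

**Disagreements:** The top camera's depth is noisier than the wrist camera's. It put the stack's x 1 to 2 mm off the wrist value and read the foot about 2 mm low. That is within its stated accuracy. No check failed.

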